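# Seat the whetstone and wedge it level

### The job

Set the whetstone down gently in its holder, so that it lies along the board on the two steel rests with one end up to the end stop, and let go of it. Then take the wooden wedge by its block and slide it, thin end first and flat on the board, under the other end of the stone until that end just lifts off the low rest: a gap of about 3 mm over the rest, when the stone lies level and its end stands about over the white line on the wedge. Finish while still holding the wedge there in the gripper, and leave the other things on the bench alone.

Things in the scene. Friction and masses are not known exactly. Their poses are not given: they have to be found in the camera images.
- holder: Fixed plywood board, 15 mm thick, z up. Origin: at bench level under the middle of the stone's place. x runs along the board to the end stop. Board x -225 (open end, for the wedge) to +115 mm, y -55 to +55. Dark wood end stop: face at x = +92, top 45 mm above the bench. Dark side cheeks at x +52 to +92, 60 mm apart inside, top 36 mm above the bench.
- low_rest: Low rest: dark steel bar across the board, part of the holder: 10 mm along x, 64 across, 10 high. Origin: centre of its underside, at x = -35, z = 15 mm of the holder; top 25 mm above the bench. The seated stone overhangs it by 50 mm. The wedge meets the stone with its tip 16 mm in under the stone's end; each further 5 mm opens the gap here by about 1 mm; 50 mm in, the tip hits this bar.
- high_rest: High rest, a narrow dark steel bar across the board (10 mm along x, 60 mm across, 13 mm high), part of the holder, near the end stop. Origin: centre of its underside, at x = +78 mm, z = 15 mm of the holder; its top is 28 mm above the bench. The push of the wedge may slide the stone the last few mm up to the stop.
- stone: Whetstone, loose bar 180 x 50 x 25 mm (x, y, z), about 0.5 kg, grey with a cream top, ends alike. Origin: centre of its underside, x along it. Seated, its origin is over the holder's, its end 2 mm from the stop (up to 8 mm more is fine), tilted 1.5 degrees down to the open end, middle of its underside 26 mm above the bench. With the gap of 3 mm it is level, at 28 mm.
- wedge: Loose wooden wedge, 107 mm long, 30 wide, 90 g. Origin: centre of its underside; x points to the thin tip (x = +53.5 mm, 4 mm thick). The ramp rises from the tip by 0.3 mm per mm over 75 mm to 26.5 mm; behind it the grip block, x = -53.5 to -21.5, 30 wide, 38 high. White line across the ramp at x = +22.5, 31 mm from the tip. It slides on the holder's board, 15 mm above the bench.
- amber_bottle: Bystander: amber bottle, 56 mm wide, 130 mm high, red cap. Origin: centre of its underside.
- clear_bottle: Bystander: clear bottle, 64 mm wide, 200 mm high. Origin: centre of its underside.
- white_tub: Bystander: white tub, 96 mm wide, 85 mm high. Origin: centre of its underside.
- stain_jar: Bystander: brown jar, 60 mm wide, 60 mm high. Origin: centre of its underside.
- gouge: Bystander: carving tool with a round wooden handle, 200 mm long, lying along its x. Origin: middle of its underside.
- knife: Bystander: carving knife, 185 mm long, lying along its x, handle towards -x. Origin: where blade and handle meet, underside.
- pliers: Bystander: pliers with red handles, 155 mm long, lying along its x, handles towards -x. Origin: at the pivot, underside.
- tin_lid: Bystander: green tin lid, 52 mm wide, 10 mm high. Origin: centre of its underside.
Not all that is in view belongs to the job. Of the things that look like the wedge, take the one that is farthest to the robot's right at the start.

How it is judged:
By the outcome, as a careful person would: the job done as asked, in the order asked, and still so for the second after the job is handed in, while the arm keeps its last pose, push and grip.
It also fails if it takes over 64 s, if anything falls off the work surface, if the arm or the gripper's body presses on something with over 40 N, if the wrist force passes 120 N, or if a joint passes its speed limit or range.

### The arm

A 6-joint arm with a two-finger parallel gripper is mounted at the origin on the work surface. World frame = base frame: x ahead of the robot, y to its left, z up, the work surface at z = 0. Lengths are in m, angles in rad, forces in N, time in s.
With the tool pointing down it reaches from about 0.35 to 0.875 m from the base axis. Payload 4.2 kg.
Tool frame: the origin (TCP) lies on the centre line of the jaws, within the pads' length; the fingertips stand manip.tcp_to_tips ahead of it and the grasp point (between the pads) lies 2 mm behind it (manip.tcp_to_tips is the distance from the TCP to the fingertips, in m); y points along the fingers, x is the direction in which the jaws open and shut, and the axes are right-handed (so a half turn about y gives the same grasp; the last joint's range is limited). The gripper opens to 85 mm and grips with 20 to 120 N. Pads are 22 mm wide; open, the fingers measure 114 mm over their backs; the gripper's body (76 mm by 85 mm) begins 54 mm behind the grasp point. The pads swing forward as they close: fully open they stand 13 mm farther back than shut.
Start: joints at [1.556, 0.385, 0.008, 0, -1.194, -0.259], TCP at [0.169, 0.602, 0.248] pointing down, gripper open.
Joint ranges: [-3.14, 3.14], [-1.21, 2.06], [-1.07, 1.41], [-3.16, 2.05], [-2.99, -0.16], [-3.1, 3.1]. Speed limits (rad/s): [2.79, 2.79, 3.14, 3.14, 3.14, 3.14].

### API

Orientations are given as [roll, pitch, yaw] about the fixed x, y, z axes, in that order (R = Rz(yaw) Ry(pitch) Rx(roll)).
In Python, from cell import manip gives the robot as it stands.
- The arm moves only by the tool carry_out, never from a script. Its argument "rows" is a list that holds one entry, the list of rows, each a list of 7 numbers: the turn, a rotation vector about the tool's x, y, z in rad, then the shift along the tool's x, y, z in mm, then the opening, from -1 (shut) to 1 (fully open), so that 0 is half open. A call has 1 to 12 rows; each row shifts and turns the commanded pose from where the row before left it, along the tool's axes as they then stand; what a row does not reach is not made up. A row lasts 1/8 s, in which the tool goes at most 62.5 mm and 10.7 degrees, less where a joint would pass 70% of its speed; a pose out of reach is approached as far as the arm can. A call with a gripper value outside its range is refused whole. The fingers move at their own pace and stop on an object; "grip_force" is the grip in N (left out, the last holds). Time passes only in rows, so rows that do not move let the fingers close. It gives the time, the measured TCP pose, the force and the opening at its end, in the units of the state.
- manip.get_obs(): the state, without advancing time (a new reading comes with each control period).
- manip.read_camera(name): name is "scene" or "side" or "wrist"; returns a dict with "pixels" (400x640x3 uint8, red, green, blue), "vertical_fov" (degrees; the focal length in pixels is half the picture's height over the tangent of half this angle, whatever the lens; pixels are square), "cx", "cy" (the principal point, pixels), "position" and "rotation" of the camera in the world; the wrist camera has in their place "tool_from_camera" (4x4, takes a point from camera to tool coordinates, whose origin is the TCP and whose axes are the tool frame's). Camera axes: x right, y down, z forward; pixel columns grow to the right and rows downward; lengths in m; the calibration is good to about 2 mm. A picture is of the moment at which its call begins: read the wrist's pose just before it. There is no depth.
- manip.hand_in(): hands the job in, once; it reports no verdict.
The state is a dict: "t": time; "q": joint angles; "qvel": joint speeds; "tau": joint torques, N m; "tcp_pos": TCP position; "tool_rot": TCP orientation; "ft_force": force on the tool from outside, world axes, zero at the start; "torque": the same for the moment, N m; "gripper_width": finger opening in m.
Only numpy, scipy, OpenCV 4.12 (cv2) and the standard library are available. Lean on these libraries where they do the work, as an engineer would, in place of code of your own. Each camera call takes 0.05 s, during which the arm holds its last target.

## Working session

There is one attempt and no reset: what is moved stays moved. The work goes in short steps, Python scripts to look and compute and a tool call to move; the robot and the scene stay as the last step left them, time stands still between calls to the robot, and variables do not carry over. Pictures are saved under pics/ and viewed, and the job is handed in when it is done.

Besides the shell and the picture viewer there is one more tool, called after "Request:" as a command line: name --argument value ..., lists and objects as JSON in quotes. carry_out: Moves the arm, as the interface text tells. Its arguments: {"type":"object","properties":{"rows":{"type":"array"},"grip_force":{"type":"number"}},"required":["rows"]}

```bash
ls; mkdir -p pics; python3 - <<'E'
from cell import manip
import cv2,numpy as np,pickle
print(manip.get_obs(), manip.tcp_to_tips)
d={}
for n in ["scene","side","wrist"]:
    o=manip.get_obs();c=manip.read_camera(n);c['obs']=o;d[n]=c
    print(n,{k:v for k,v in c.items() if k not in('pixels','obs')})
    cv2.imwrite(f"pics/a_{n}.png",c['pixels'][:,:,::-1])
pickle.dump(d,open('a.pkl','wb'))
E
```

```text
pics
{'t': 0.0, 'q': array([ 1.55560389e+00,  3.85540020e-01,  6.62537899e-03, -4.64571312e-04,
       -1.19401891e+00, -2.58604129e-01]), 'qvel': array([-0.00037168,  0.00017955, -0.00012641,  0.00020147, -0.0008357 ,
        0.00013275]), 'tau': array([ 5.12920142e-04, -3.92282689e+01,  1.88399023e+01,  4.18625414e+00,
       -4.63713121e-03, -4.11778291e-07]), 'tcp_pos': array([0.16883145, 0.60119352, 0.24723647]), 'tool_rot': array([-1.57066703, -0.00217657, -1.84476442]), 'ft_force': array([-0.49341653, -0.18347475,  0.47252563]), 'torque': array([-0.01670277, -0.0173624 ,  0.00870259]), 'gripper_width': 0.0855779197981727} 0.017
scene {'vertical_fov': 56.02031356608687, 'cx': 319.62296362222224, 'cy': 194.0977572529176, 'position': array([ 1.30942442, -0.55770152,  1.01779282]), 'rotation': array([-2.35055278, -0.00960779,  0.94048578])}
side {'vertical_fov': 56.18347425646799, 'cx': 320.3976967946605, 'cy': 198.3568145172112, 'position': array([ 0.09475567, -0.57544987,  0.79405056]), 'rotation': array([-2.38209274, -0.00700049, -0.63367941])}
wrist {'vertical_fov': 63.13792832468619, 'cx': 318.9910583711072, 'cy': 206.89392120720427, 'tool_from_camera': array([[ 9.99999663e-01, -4.14935013e-04, -7.08826103e-04,
        -5.88126605e-05],
       [ 5.48937863e-04, -3.04313090e-01,  9.52571909e-01,
        -1.24659663e-01],
       [-6.10960500e-04, -9.52571977e-01, -3.04312760e-01,
         7.83163845e-02],
       [ 0.00000000e+00,  0.00000000e+00,  0.00000000e+00,
         1.00000000e+00]])}
```

View pictures.

View pics/a_scene.png

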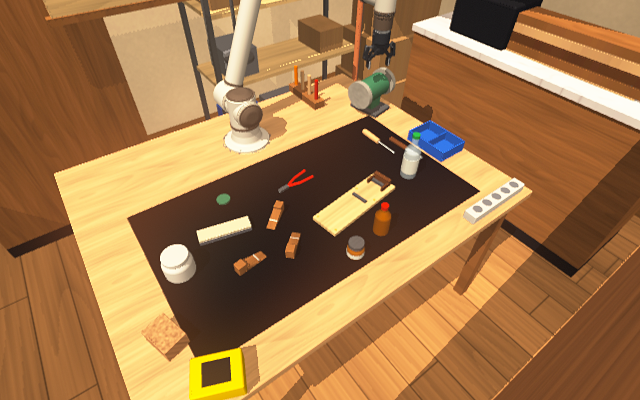

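View pics/a_side.png

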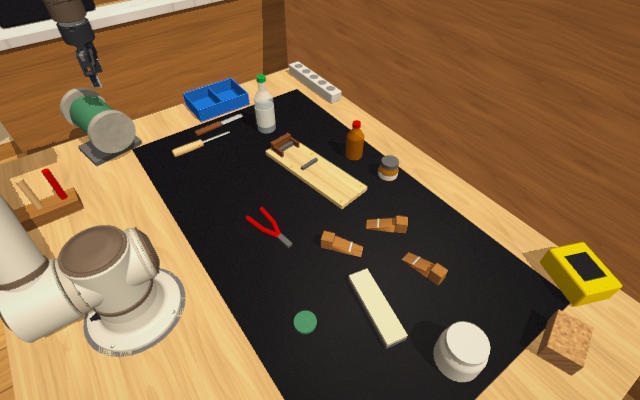

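View pics/a_wrist.png

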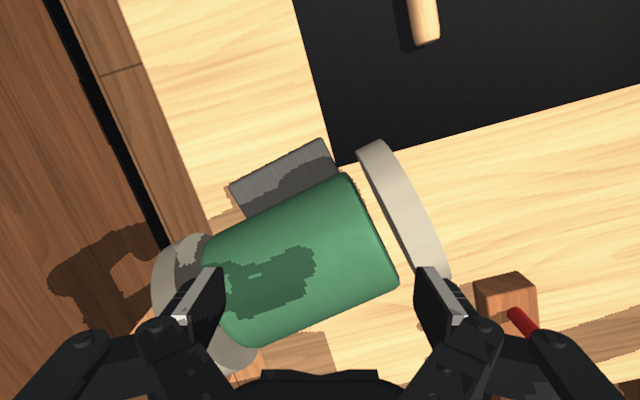

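```bash
cat > h.py <<'E'
import numpy as np,cv2,pickle
from scipy.spatial.transform import Rotation as R
def cam(c):
    f=200/np.tan(np.radians(c['vertical_fov'])/2)
    if 'position' in c: return f,R.from_euler('xyz',c['rotation']).as_matrix(),np.array(c['position'])
    o=c['obs'];Rt=R.from_euler('xyz',o['tool_rot']).as_matrix();T=c['tool_from_camera']
    return f,Rt@T[:3,:3],Rt@T[:3,3]+o['tcp_pos']
def ray(c,u,v,z):
    f,Rm,p=cam(c)
    d=Rm@np.array([(u-c['cx'])/f,(v-c['cy'])/f,1.])
    return p+d*(z-p[2])/d[2]
def proj(c,X):
    f,Rm,p=cam(c);q=(np.atleast_2d(X)-p)@Rm
    return np.c_[c['cx']+f*q[:,0]/q[:,2],c['cy']+f*q[:,1]/q[:,2]]
def crop(c,u0,v0,u1,v1,s,name):
    im=cv2.resize(c['pixels'][v0:v1,u0:u1,::-1],None,fx=s,fy=s,interpolation=cv2.INTER_CUBIC);cv2.imwrite('pics/'+name+'.png',im)
def snap(*names):
    from cell import manip
    d={}
    for n in names:
        o=manip.get_obs();c=manip.read_camera(n);c['obs']=o;d[n]=c
    return d
E
python3 - <<'E'
from h import *
d=pickle.load(open('a.pkl','rb'))
s=d['scene'];w=d['side']
for n,p in [('A',(275,214)),('B',(293,245)),('C',(250,263)),('stone',(224,231)),('stop',(378,181)),('board',(320,222))]: print(n,ray(s,*p,0.015).round(3))
for n,p in [('sA',(342,245)),('sB',(388,225)),('sC',(425,268)),('st',(377,308))]: print(n,ray(w,*p,0.015).round(3))
crop(s,180,170,340,290,5,'a1');crop(s,300,160,410,240,7,'a2')
crop(w,310,200,460,360,5,'a3');crop(w,255,120,385,215,6,'a4')
E
```

```text
A [ 0.485 -0.143  0.015]
B [ 0.639 -0.167  0.015]
C [ 0.619 -0.317  0.015]
stone [ 0.45  -0.326  0.015]
stop [0.57  0.278 0.015]
board [ 0.61  -0.034  0.015]
sA [ 0.484 -0.148  0.015]
sB [ 0.626 -0.169  0.015]
sC [ 0.605 -0.322  0.015]
st [ 0.439 -0.331  0.015]
```

View pics/a1.png

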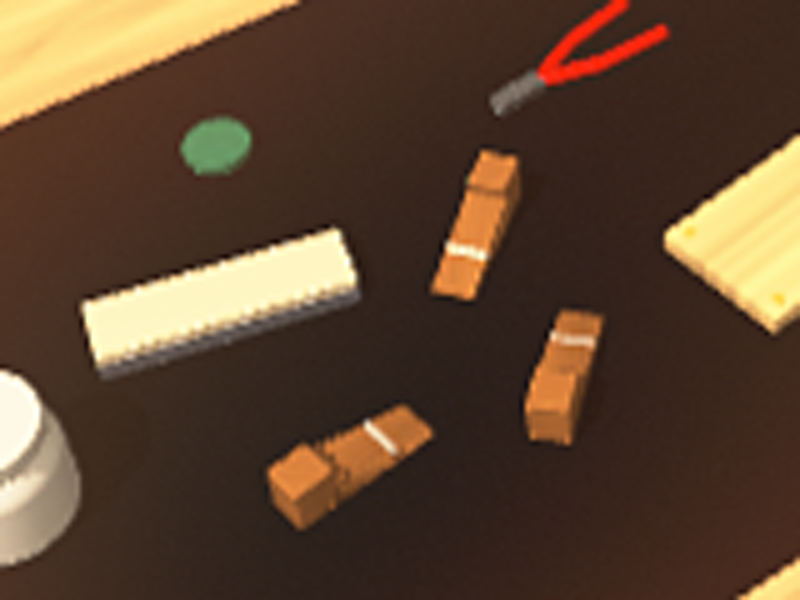

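View pics/a2.png

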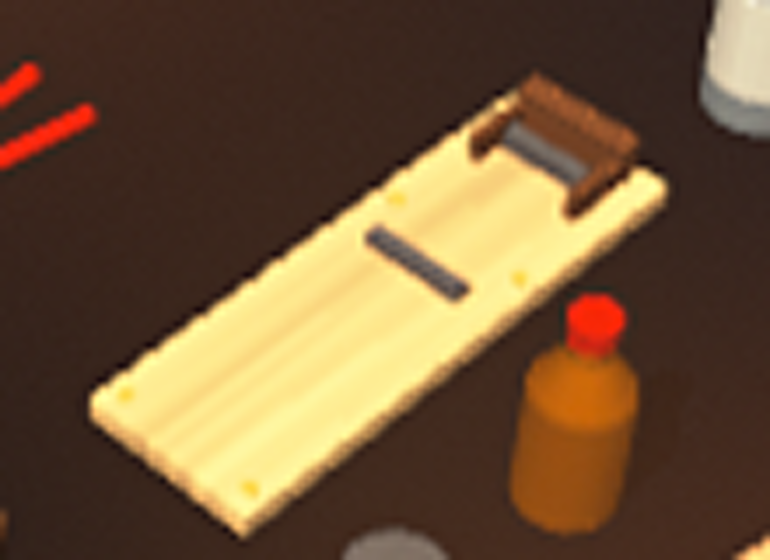

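View pics/a3.png

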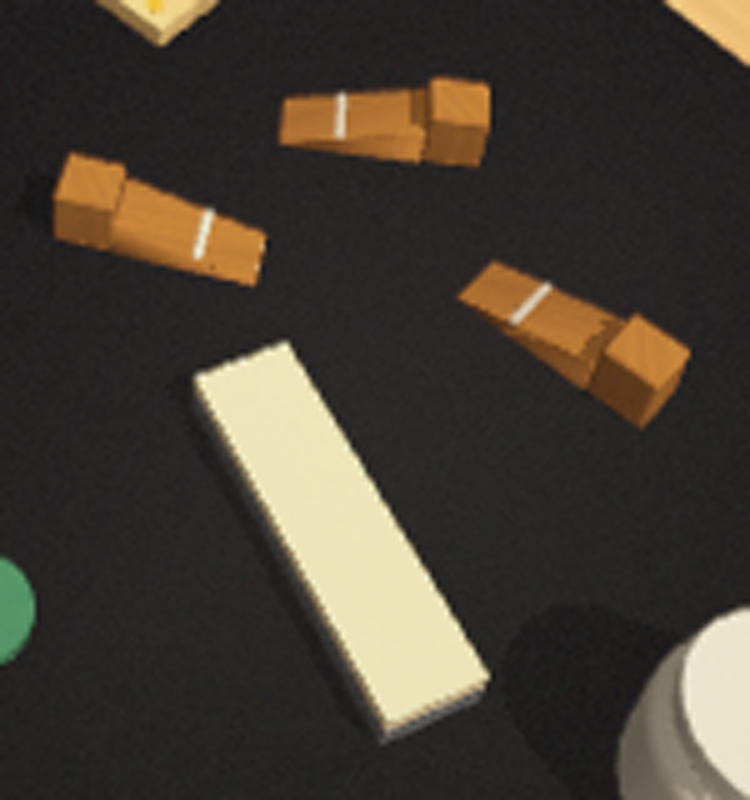

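View pics/a4.png

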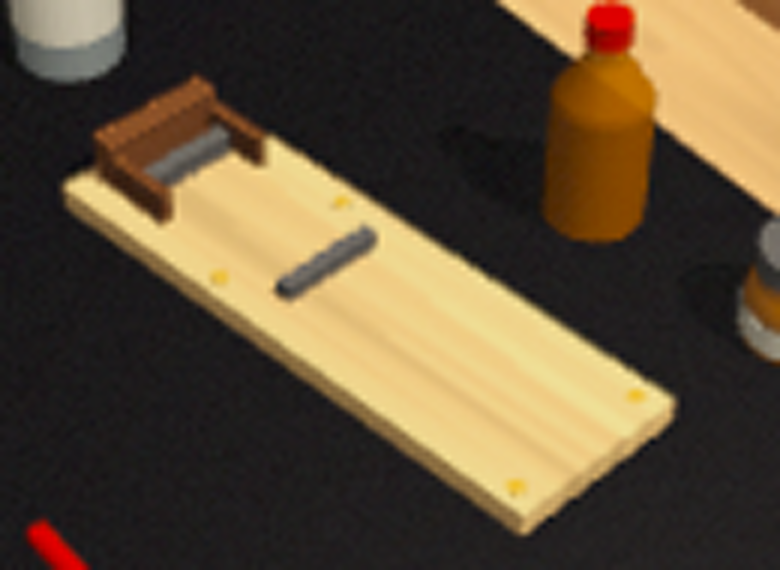

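```bash
cat >> h.py <<'E'
from scipy.optimize import least_squares
def fit(obs,x0,verbose=True):
    """obs: list of (cam, [(model xyz mm, (u,v))...])"""
    def pts(p,M): 
        M=np.array(M,float)/1000;c,s=np.cos(p[2]),np.sin(p[2])
        return np.c_[p[0]+c*M[:,0]-s*M[:,1],p[1]+s*M[:,0]+c*M[:,1],M[:,2]]
    def res(p): return np.concatenate([(proj(c,pts(p,[m for m,_ in L]))-np.array([q for _,q in L])).ravel() for c,L in obs])
    r=least_squares(res,x0,loss='soft_l1')
    if verbose: print('xy',r.x[:2].round(4),'yaw',r.x[2].round(4),'res px',res(r.x).reshape(-1,2).round(1).tolist())
    return r.x
def cp(x,y,u0,v0,s): return (u0+(x+.5)/s-.5,v0+(y+.5)/s-.5)
E
python3 - <<'E'
from h import *
d=pickle.load(open('a.pkl','rb'));s=d['scene'];w=d['side']
a1=lambda x,y:cp(x,y,180,170,5)
a2=lambda x,y:cp(x,y,300,160,7)
a3=lambda x,y:cp(x,y,310,200,5)
a4=lambda x,y:cp(x,y,255,120,6)
S=[((-90,25,25),a1(82,301)),((90,25,25),a1(342,230)),((90,-25,25),a1(358,289)),((-90,-25,25),a1(100,368))]
# side: robot-left(+y) is up
W=[((90,25,25),a3(194,378)),((90,-25,25),a3(288,343)),((-90,-25,25),a3(490,678)),((-90,25,25),a3(386,728))]
for o in ([(s,S)],[(w,W)],[(s,S),(w,W)]): print('stone');fit(o,[.45,-.33,1.4])
S=[((-225,55,15),a2(92,402)),((-225,-55,15),a2(243,527)),((115,-55,15),a2(668,182)),((-40,32,25),a2(370,233)),((-40,-32,25),a2(458,290)),((92,-30,36),a2(632,165)),((52,-32,36),a2(575,210))]
W=[((115,55,15),a4(65,188)),((-225,55,15),a4(523,520)),((-225,-55,15),a4(675,402)),((-40,32,25),a4(290,290)),((-40,-32,25),a4(375,238))]
for o in ([(s,S)],[(w,W)],[(s,S),(w,W)]): print('holder');fit(o,[.59,.15,1.8])
S=[((-53.5,15,38),a1(268,483)),((-21.5,15,38),a1(303,445)),((-21.5,-15,38),a1(338,470)),((53.5,15,4),a1(405,405)),((53.5,-15,4),a1(433,433))]
W=[((-53.5,-15,38),a3(690,353)),((-53.5,15,38),a3(647,400)),((-21.5,15,38),a3(600,358)),((-21.5,-15,38),a3(637,315)),((53.5,-15,4),a3(495,262)),((53.5,15,4),a3(459,297))]
for o in ([(s,S)],[(w,W)],[(s,S),(w,W)]): print('wedge');fit(o,[.61,-.32,2.0])
E
```

```text
stone
xy [ 0.4504 -0.3238] yaw 1.3333 res px [[0.3, 1.4], [-0.0, 0.8], [0.5, -0.9], [-0.8, -1.2]]
stone
xy [ 0.4404 -0.3251] yaw 1.3422 res px [[0.0, 0.1], [-0.1, 0.1], [-0.0, 0.3], [0.1, -0.4]]
stone
xy [ 0.442  -0.3242] yaw 1.3384 res px [[-0.9, 0.0], [-1.3, -0.6], [-0.8, -2.5], [-1.9, -2.7], [0.4, -0.6], [0.3, -0.6], [0.0, -0.4], [0.2, -1.2]]
holder
xy [0.5981 0.1894] yaw 1.7095 res px [[-0.2, -0.1], [0.3, -0.6], [0.8, 1.6], [0.0, 0.3], [0.3, 1.0], [-2.1, -0.4], [-0.2, -1.6]]
holder
xy [0.5889 0.1886] yaw 1.72 res px [[-0.3, 0.1], [-0.0, -0.1], [-0.0, 0.3], [-0.2, 0.3], [0.5, -0.6]]
holder
xy [0.5931 0.1909] yaw 1.7131 res px [[-0.5, -1.0], [-0.1, -1.6], [0.2, 0.6], [-0.5, -0.5], [-0.2, 0.1], [-2.7, -1.3], [-0.8, -2.5], [0.6, -0.9], [0.2, -1.0], [0.3, -0.4], [0.4, -0.7], [1.2, -1.4]]
wedge
xy [ 0.6147 -0.314 ] yaw 1.7826 res px [[-0.2, -1.1], [0.8, 0.2], [0.1, 0.5], [-0.6, 0.4], [-0.1, -0.2]]
wedge
xy [ 0.6053 -0.3156] yaw 1.6899 res px [[0.1, 1.1], [1.4, -0.7], [-0.7, -1.0], [-0.7, 0.3], [0.1, 0.3], [0.0, -0.0]]
wedge
xy [ 0.608  -0.3145] yaw 1.7021 res px [[-1.8, -3.5], [-0.3, -1.7], [-1.7, -0.9], [-0.6, -0.3], [-0.6, -0.5], [0.6, 0.0], [2.0, -1.8], [-0.1, -1.9], [-0.3, -0.7], [0.4, -0.4], [0.4, -0.7]]
```

```bash
cat >> h.py <<'E'
def plan(p0,yaw0,p1,yaw1,n):
    """rows; level tool pointing down"""
    p0=np.array(p0);p1=np.array(p1);dy=(yaw1-yaw0+np.pi)%(2*np.pi)-np.pi
    for i in range(n):
        y=yaw0+dy*i/n; D=(p1-p0)/n*1000
        x=np.array([np.cos(y),np.sin(y),0]);z=np.array([-np.sin(y),np.cos(y),0])
        print([0,round(-dy/n,4),0,round(D@x,1),round(-D[2],1),round(D@z,1)])
E
python3 - <<'E'
from h import *
d=pickle.load(open('a.pkl','rb'));s=d['scene'];w=d['side']
print(ray(w,265,130,0),ray(w,357,157,0),ray(w,389,177,0),ray(w,462,370,0),ray(w,305,322,0))
plan([.169,.601,.327],-1.845,[.601,.11,.327],-2.997,12)
E
```

```text
[0.5843159  0.41157738 0.        ] [0.75288611 0.10884819 0.        ] [ 0.7716087 -0.0222905  0.       ] [ 0.49365431 -0.53023407  0.        ] [ 2.93358548e-01 -2.56695084e-01  1.11022302e-16]
[0, 0.096, 0, np.float64(29.6), np.float64(-0.0), np.float64(45.7)]
[0, 0.096, 0, np.float64(25.1), np.float64(-0.0), np.float64(48.4)]
[0, 0.096, 0, np.float64(20.4), np.float64(-0.0), np.float64(50.6)]
[0, 0.096, 0, np.float64(15.4), np.float64(-0.0), np.float64(52.3)]
[0, 0.096, 0, np.float64(10.3), np.float64(-0.0), np.float64(53.5)]
[0, 0.096, 0, np.float64(5.2), np.float64(-0.0), np.float64(54.3)]
[0, 0.096, 0, np.float64(-0.1), np.float64(-0.0), np.float64(54.5)]
[0, 0.096, 0, np.float64(-5.3), np.float64(-0.0), np.float64(54.2)]
[0, 0.096, 0, np.float64(-10.5), np.float64(-0.0), np.float64(53.5)]
[0, 0.096, 0, np.float64(-15.5), np.float64(-0.0), np.float64(52.2)]
[0, 0.096, 0, np.float64(-20.5), np.float64(-0.0), np.float64(50.5)]
[0, 0.096, 0, np.float64(-25.2), np.float64(-0.0), np.float64(48.3)]
```

Request:
carry_out --rows '[[[0,0,0,0,-40,0,1],[0,0,0,0,-40,0,1]]]'

```text
t: 0.4
tcp_pos: [0.1689, 0.6014, 0.3284]
tool_rot: [-1.57, -0.002, -1.845]
ft_force: [-0.1, 0.5, 0.5]
gripper_width: 0.0856
```

Request:
carry_out --rows '[[[0,0.096,0,30,0,46,1],[0,0.096,0,25,0,48,1],[0,0.096,0,20,0,51,1],[0,0.096,0,15,0,52,1],[0,0.096,0,10,0,53,1],[0,0.096,0,5,0,54,1],[0,0.096,0,0,0,54,1],[0,0.096,0,-5,0,54,1],[0,0.096,0,-10,0,53,1],[0,0.096,0,-15,0,52,1],[0,0.096,0,-20,0,51,1],[0,0.096,0,-25,0,48,1]]]'

```text
t: 1.9
tcp_pos: [0.5997, 0.1109, 0.3281]
tool_rot: [-1.571, -0.0, -3.0]
ft_force: [0.7, 0.5, 0.0]
gripper_width: 0.0855
```

Request:
carry_out --rows '[[[0,0,0,0,0,0,1],[0,0,0,0,0,0,1]]]'

```text
t: 2.15
tcp_pos: [0.5986, 0.1123, 0.3277]
tool_rot: [-1.571, -0.001, -2.997]
ft_force: [0.4, -0.0, -0.8]
gripper_width: 0.0853
```

```bash
python3 - <<'E'
from h import *
d=snap('wrist');pickle.dump(d,open('b.pkl','wb'))
print(d['wrist']['obs']['tcp_pos'],d['wrist']['obs']['tool_rot'])
cv2.imwrite('pics/b.png',d['wrist']['pixels'][:,:,::-1])
E
```

```text
[0.59861104 0.11229874 0.32773068] [-1.57077742e+00 -1.17799986e-03 -2.99687861e+00]
```

View pics/b.png

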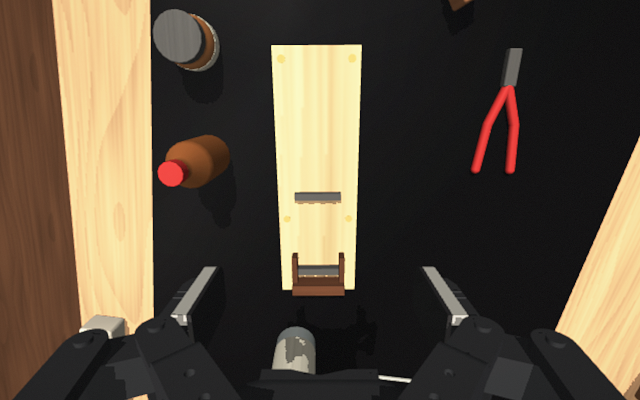

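```bash
python3 - <<'E'
from h import *
d=pickle.load(open('b.pkl','rb'))
crop(d['wrist'],260,35,375,120,6,'b1');crop(d['wrist'],260,180,375,305,4.8,'b2')
E
```

```text
(no output)
```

View pics/b1.png

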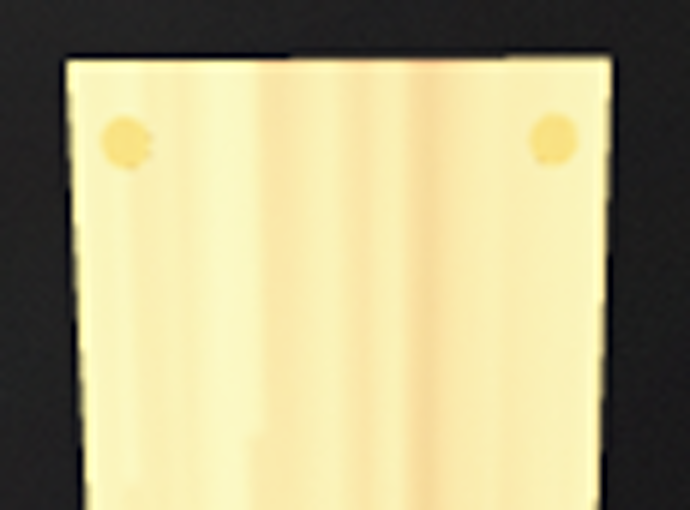

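View pics/b2.png

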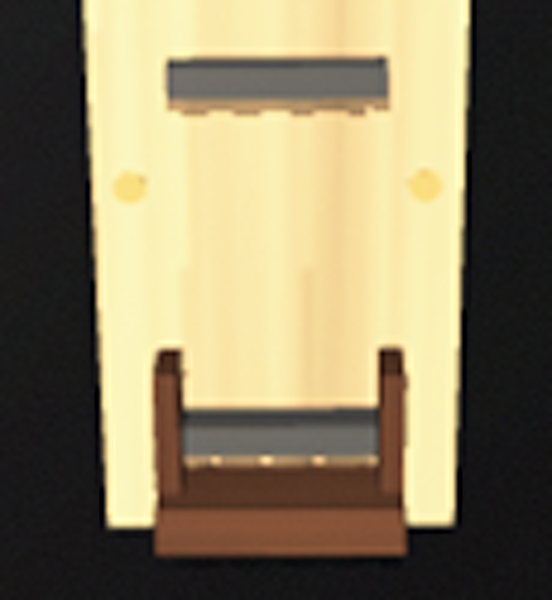

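```bash
python3 - <<'E'
from h import *
d=pickle.load(open('b.pkl','rb'));w=d['wrist'];sd=pickle.load(open('a.pkl','rb'))['side']
a=lambda x,y:cp(x,y,260,35,6);b=lambda x,y:cp(x,y,260,180,4.8);a4=lambda x,y:cp(x,y,255,120,6)
L=[((-225,-55,15),a(66,58)),((-225,55,15),a(612,56)),((115,-55,15),b(106,528)),((115,55,15),b(456,526)),((-30,-32,25),b(167,100)),((-30,32,25),b(388,99)),((92,0,45),b(281,505))]
W=[((115,55,15),a4(65,188)),((-225,55,15),a4(523,520)),((-225,-55,15),a4(675,402)),((-40,32,25),a4(290,290)),((-40,-32,25),a4(375,238))]
fit([(w,L)],[.59,.19,1.71]);fit([(w,L),(sd,W)],[.59,.19,1.71])
plan([.5986,.1123,.3277],-2.9969,[.455,-.385,.25],2.913,10)
E
```

```text
xy [0.5894 0.1909] yaw 1.7215 res px [[0.3, 0.2], [-0.2, -0.1], [0.7, -0.5], [-0.6, -0.5], [-0.4, -0.1], [0.3, -0.2], [-0.1, 1.4]]
xy [0.5894 0.1907] yaw 1.7214 res px [[0.4, 0.1], [-0.2, -0.2], [0.7, -0.6], [-0.6, -0.6], [-0.4, -0.2], [0.3, -0.3], [-0.1, 1.3], [-0.5, -0.3], [-0.2, -0.7], [-0.3, -0.3], [-0.4, -0.2], [0.3, -1.0]]
[0, 0.0373, 0, np.float64(21.4), np.float64(7.8), np.float64(47.1)]
[0, 0.0373, 0, np.float64(19.6), np.float64(7.8), np.float64(47.9)]
[0, 0.0373, 0, np.float64(17.8), np.float64(7.8), np.float64(48.6)]
[0, 0.0373, 0, np.float64(16.0), np.float64(7.8), np.float64(49.2)]
[0, 0.0373, 0, np.float64(14.1), np.float64(7.8), np.float64(49.8)]
[0, 0.0373, 0, np.float64(12.3), np.float64(7.8), np.float64(50.3)]
[0, 0.0373, 0, np.float64(10.4), np.float64(7.8), np.float64(50.7)]
[0, 0.0373, 0, np.float64(8.5), np.float64(7.8), np.float64(51.1)]
[0, 0.0373, 0, np.float64(6.6), np.float64(7.8), np.float64(51.3)]
[0, 0.0373, 0, np.float64(4.6), np.float64(7.8), np.float64(51.6)]
```

```bash
python3 - <<'E'
from h import *
plan([.5986,.1123,.3277],-2.9969,[.44,-.325,.25],2.913,10)
E
```

```text
[0, 0.0373, 0, np.float64(22.0), np.float64(7.8), np.float64(41.0)]
[0, 0.0373, 0, np.float64(20.5), np.float64(7.8), np.float64(41.8)]
[0, 0.0373, 0, np.float64(18.9), np.float64(7.8), np.float64(42.5)]
[0, 0.0373, 0, np.float64(17.3), np.float64(7.8), np.float64(43.2)]
[0, 0.0373, 0, np.float64(15.7), np.float64(7.8), np.float64(43.8)]
[0, 0.0373, 0, np.float64(14.0), np.float64(7.8), np.float64(44.4)]
[0, 0.0373, 0, np.float64(12.3), np.float64(7.8), np.float64(44.8)]
[0, 0.0373, 0, np.float64(10.7), np.float64(7.8), np.float64(45.3)]
[0, 0.0373, 0, np.float64(9.0), np.float64(7.8), np.float64(45.6)]
[0, 0.0373, 0, np.float64(7.3), np.float64(7.8), np.float64(45.9)]
```

Request:
carry_out --rows '[[[0,0.037,0,22,8,41,1],[0,0.037,0,20.5,8,42,1],[0,0.037,0,19,8,42.5,1],[0,0.037,0,17.5,8,43,1],[0,0.037,0,15.5,8,44,1],[0,0.037,0,14,8,44.5,1],[0,0.037,0,12.5,8,45,1],[0,0.037,0,10.5,8,45,1],[0,0.037,0,9,8,45.5,1],[0,0.037,0,7.5,6,46,1],[0,0,0,0,0,0,1],[0,0,0,0,0,0,1]]]'

```text
t: 3.7
tcp_pos: [0.4409, -0.3243, 0.2507]
tool_rot: [-1.571, 0.001, 2.918]
ft_force: [-0.2, -0.1, 0.9]
gripper_width: 0.0857
```

```bash
python3 - <<'E'
from h import *
d=snap('wrist');pickle.dump(d,open('c.pkl','wb'))
print(d['wrist']['obs']['tcp_pos'],d['wrist']['obs']['tool_rot'],d['wrist']['obs']['ft_force'])
cv2.imwrite('pics/c.png',d['wrist']['pixels'][:,:,::-1])
E
```

```text
[ 0.44088696 -0.32434152  0.25070151] [-1.57086546e+00  6.82834734e-04  2.91813875e+00] [-0.21522582 -0.12267088  0.91382749]
```

View pics/c.png

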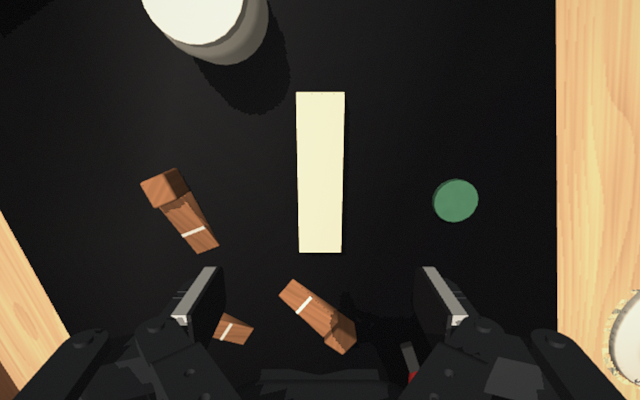

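```bash
python3 - <<'E'
from h import *
d=pickle.load(open('c.pkl','rb'))
crop(d['wrist'],280,80,360,270,3.1,'c1');crop(d['wrist'],130,160,230,260,6,'c2')
E
```

```text
(no output)
```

View pics/c1.png

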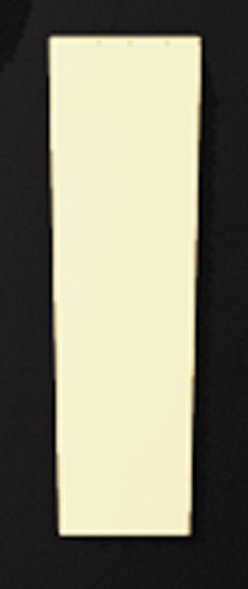

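View pics/c2.png

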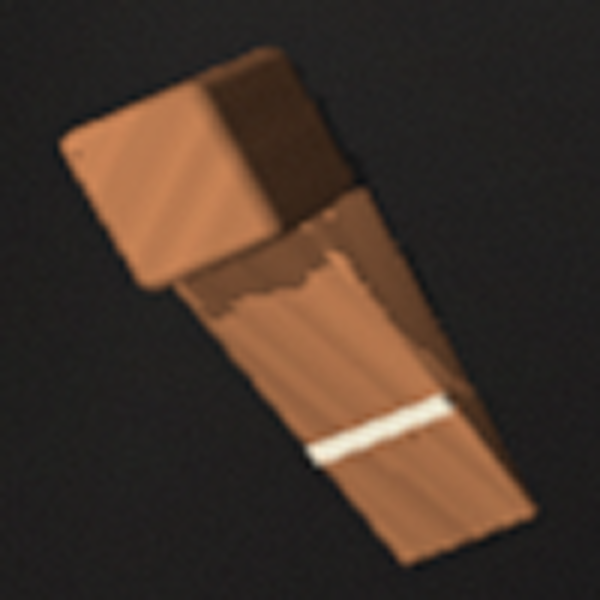

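```bash
python3 - <<'E'
from h import *
d=pickle.load(open('c.pkl','rb'));w=d['wrist']
a=lambda x,y:cp(x,y,280,80,3.1);b=lambda x,y:cp(x,y,130,160,6)
L=[((-90,-25,25),a(48,37)),((-90,25,25),a(202,37)),((90,-25,25),a(58,535)),((90,25,25),a(190,535))]
p=fit([(w,L)],[.44,-.32,1.34])
M=[((-53.5,-15,38),b(60,140)),((-53.5,15,38),b(200,85)),((-21.5,15,38),b(280,230)),((-21.5,-15,38),b(148,290)),((53.5,-15,4),b(408,565)),((53.5,15,4),b(537,512)),((22.5,-15,13.3),b(312,455)),((22.5,15,13.3),b(450,405))]
q=fit([(w,M)],[.61,-.31,1.7])
o=w['obs'];plan(o['tcp_pos'],o['tool_rot'][2],[p[0],p[1],.022],p[2]+np.pi/2,6)
E
```

```text
xy [ 0.4409 -0.3232] yaw 1.3456 res px [[0.2, -0.3], [-0.2, -0.3], [0.2, 0.4], [-0.2, 0.4]]
xy [ 0.6065 -0.3136] yaw 1.724 res px [[-1.3, -0.3], [0.1, -1.4], [1.7, 1.6], [-0.5, 1.3], [-0.2, -0.2], [-0.3, 0.5], [0.9, -0.3], [0.1, -0.5]]
[0, np.float64(0.0003), 0, np.float64(0.0), np.float64(38.1), np.float64(-0.2)]
[0, np.float64(0.0003), 0, np.float64(0.0), np.float64(38.1), np.float64(-0.2)]
[0, np.float64(0.0003), 0, np.float64(0.0), np.float64(38.1), np.float64(-0.2)]
[0, np.float64(0.0003), 0, np.float64(0.0), np.float64(38.1), np.float64(-0.2)]
[0, np.float64(0.0003), 0, np.float64(0.0), np.float64(38.1), np.float64(-0.2)]
[0, np.float64(0.0003), 0, np.float64(0.0), np.float64(38.1), np.float64(-0.2)]
```

Request:
carry_out --rows '[[[0,0,0,0,38,0,1],[0,0,0,0,38,0,1],[0,0,0,0,38,0,1],[0,0,0,0,38,0,1],[0,0,0,0,38,0,1],[0,0,0,0,25,-1,1],[0,0,0,0,13,0,1],[0,0,0,0,0,0,1]]]'

```text
t: 4.75
tcp_pos: [0.4412, -0.3236, 0.0221]
tool_rot: [-1.571, -0.001, 2.918]
ft_force: [0.4, 0.2, 0.5]
gripper_width: 0.0855
```

Request:
carry_out --rows '[[[0,0,0,0,0,0,0],[0,0,0,0,0,0,-0.5],[0,0,0,0,0,0,-0.5],[0,0,0,0,0,0,-0.5],[0,0,0,0,0,0,-0.5],[0,0,0,0,0,0,-0.5],[0,0,0,0,0,0,-0.5]]]' --grip_force 50

```text
t: 5.62
tcp_pos: [0.4413, -0.3245, 0.0237]
tool_rot: [-1.57, 0.002, 2.917]
ft_force: [-0.8, 0.8, 5.2]
gripper_width: 0.0485
```

Request:
carry_out --rows '[[[0,0,0,0,-5,0,-0.5],[0,0,0,0,-20,0,-0.5],[0,0,0,0,-40,0,-0.5],[0,0,0,0,-50,0,-0.5],[0,0,0,0,-50,0,-0.5],[0,0,0,0,-35,0,-0.5],[0,0,0,0,0,0,-0.5],[0,0,0,0,0,0,-0.5]]]'

```text
t: 6.62
tcp_pos: [0.4393, -0.3234, 0.22]
tool_rot: [-1.573, -0.004, 2.916]
ft_force: [-0.6, -0.4, -4.9]
gripper_width: 0.049
```

```bash
python3 - <<'E'
from h import *
d=snap('wrist');pickle.dump(d,open('d.pkl','wb'))
o=d['wrist']['obs'];print(o['tcp_pos'],o['tool_rot'],o['ft_force'],o['torque'])
cv2.imwrite('pics/d.png',d['wrist']['pixels'][:,:,::-1])
plan(o['tcp_pos'],o['tool_rot'][2],[.5898,.1878,.20],1.7215+np.pi/2,12)
E
```

```text
[ 0.43934493 -0.32343704  0.22003775] [-1.57276741 -0.00411824  2.91563613] [-0.57322328 -0.44284482 -4.90154577] [-0.00677047  0.06078643 -0.04822592]
[0, np.float64(-0.0314), 0, np.float64(-2.7), np.float64(1.7), np.float64(-44.3)]
[0, np.float64(-0.0314), 0, np.float64(-4.1), np.float64(1.7), np.float64(-44.2)]
[0, np.float64(-0.0314), 0, np.float64(-5.5), np.float64(1.7), np.float64(-44.1)]
[0, np.float64(-0.0314), 0, np.float64(-6.8), np.float64(1.7), np.float64(-43.9)]
[0, np.float64(-0.0314), 0, np.float64(-8.2), np.float64(1.7), np.float64(-43.6)]
[0, np.float64(-0.0314), 0, np.float64(-9.6), np.float64(1.7), np.float64(-43.4)]
[0, np.float64(-0.0314), 0, np.float64(-10.9), np.float64(1.7), np.float64(-43.0)]
[0, np.float64(-0.0314), 0, np.float64(-12.3), np.float64(1.7), np.float64(-42.7)]
[0, np.float64(-0.0314), 0, np.float64(-13.6), np.float64(1.7), np.float64(-42.3)]
[0, np.float64(-0.0314), 0, np.float64(-14.9), np.float64(1.7), np.float64(-41.8)]
[0, np.float64(-0.0314), 0, np.float64(-16.2), np.float64(1.7), np.float64(-41.3)]
[0, np.float64(-0.0314), 0, np.float64(-17.5), np.float64(1.7), np.float64(-40.8)]
```

View pics/d.png

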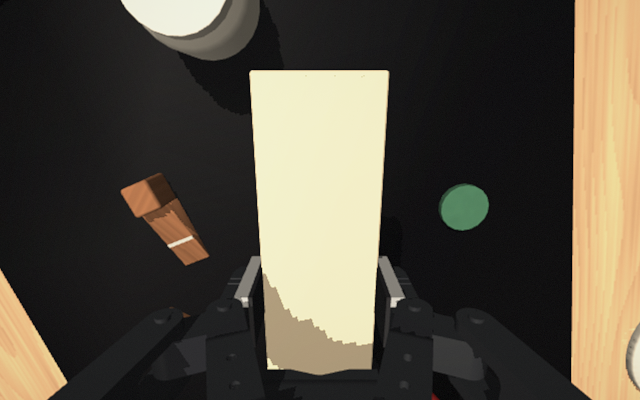

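```bash
python3 - <<'E'
from h import *
d=pickle.load(open('d.pkl','rb'));c=d['wrist'];f=cam(c)[0];T=c['tool_from_camera']
def tray(u,v,y):
    r=T[:3,:3]@np.array([(u-c['cx'])/f,(v-c['cy'])/f,1]);p=T[:3,3];return p+r*(y-p[1])/r[1]
for y in(-.0013,):
    for u,v in((249.5,70.5),(388.5,70.5),(268,369),(373,369)): print((tray(u,v,y)*1000).round(1))
E
```

```text
[-24.8  -1.3  88.7]
[24.  -1.3 88.6]
[-24.6  -1.3 -42.2]
[ 25.1  -1.3 -42.2]
```

Request:
carry_out --rows '[[[0,-0.031,0,-2.5,2,-44,-0.5],[0,-0.031,0,-4,2,-44,-0.5],[0,-0.031,0,-5.5,2,-44,-0.5],[0,-0.031,0,-7,2,-44,-0.5],[0,-0.031,0,-8,2,-43.5,-0.5],[0,-0.031,0,-9.5,2,-43.5,-0.5],[0,-0.031,0,-11,2,-43,-0.5],[0,-0.031,0,-12,2,-42.5,-0.5],[0,-0.031,0,-13.5,2,-42,-0.5],[0,-0.031,0,-15,2,-42,-0.5],[0,-0.031,0,-16,2,-41.5,-0.5],[0,-0.036,0,-17.5,2,-41,-0.5]]]'

```text
t: 8.18
tcp_pos: [0.5902, 0.1872, 0.1953]
tool_rot: [-1.569, -0.005, -2.989]
ft_force: [0.5, 0.3, -3.6]
gripper_width: 0.0485
```

Request:
carry_out --rows '[[[0,0,0,0,30,0,-0.5],[0,0,0,0,30,0,-0.5],[-0.015,0,0,0,20,0,-0.5],[0,0,0,0,0,0,-0.5],[0,0,0,0,0,0,-0.5]]]'

```text
t: 8.8
tcp_pos: [0.5912, 0.1862, 0.1181]
tool_rot: [-1.585, -0.0, -2.989]
ft_force: [0.1, 0.8, -4.4]
gripper_width: 0.0491
```

```bash
python3 - <<'E'
from h import *
d=snap('wrist','side');pickle.dump(d,open('e.pkl','wb'))
o=d['wrist']['obs'];print(o['tcp_pos'],o['tool_rot'],o['ft_force'],o['torque'])
cv2.imwrite('pics/e.png',d['wrist']['pixels'][:,:,::-1]);crop(d['side'],230,60,390,220,5,'e1')
E
```

```text
[0.5911884  0.18624425 0.11806955] [-1.58501300e+00 -2.86356134e-04 -2.98936783e+00] [ 0.05288044  0.7563381  -4.35918155] [-0.04245476 -0.07989122  0.01740582]
```

View pics/e.png

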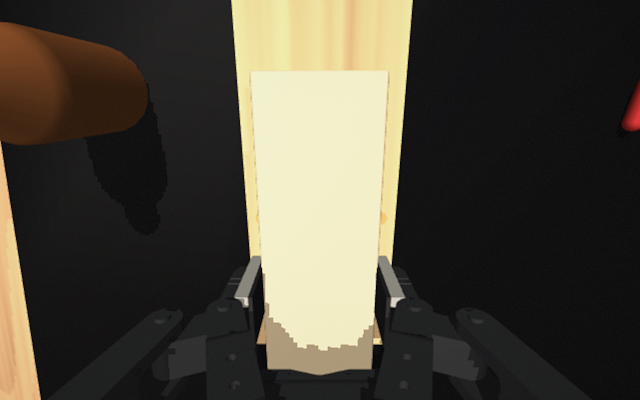

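View pics/e1.png

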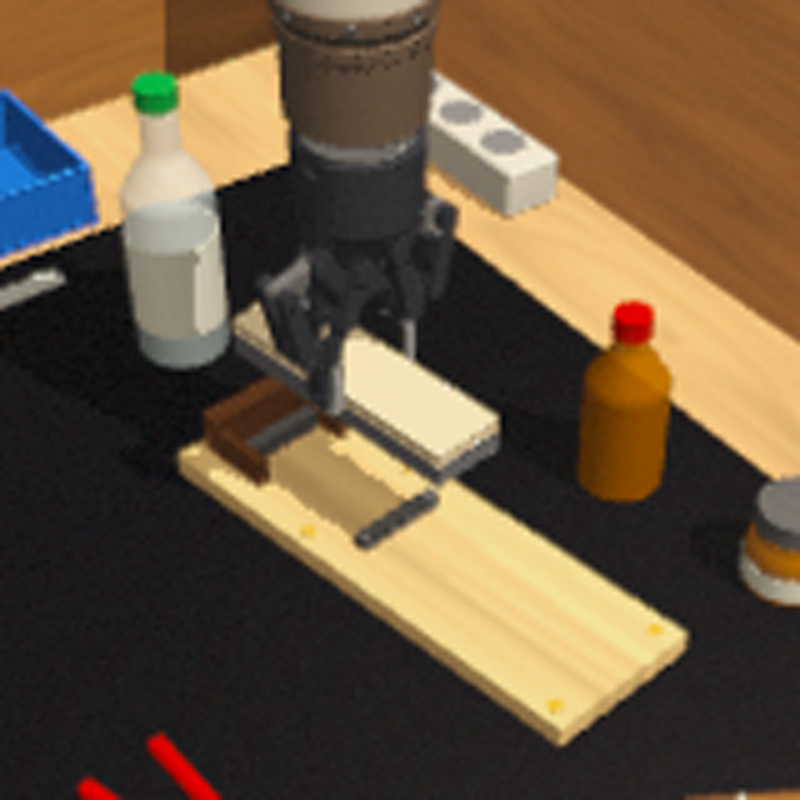

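Request:
carry_out --rows '[[[0,0,0,1,25,0,-0.5],[0,0,0,0,20,0,-0.5],[0,0,0,0,10,0,-0.5],[0,0,0,0,6,0,-0.5],[0,0,0,0,2,0,-0.5],[0,0,0,0,0,0,-0.5],[0,0,0,0,0,0,-0.5]]]'

```text
t: 9.78
tcp_pos: [0.5902, 0.1873, 0.056]
tool_rot: [-1.586, 0.001, -2.99]
ft_force: [0.2, 0.3, -4.7]
gripper_width: 0.0489
```

Request:
carry_out --rows '[[[0,0,0,0,1,0,-0.5],[0,0,0,0,1,0,-0.5],[0,0,0,0,0,0,-0.5]]]'

```text
t: 10.15
tcp_pos: [0.5897, 0.1871, 0.0532]
tool_rot: [-1.586, -0.0, -2.99]
ft_force: [0.1, 1.0, -3.7]
gripper_width: 0.0488
```

Request:
carry_out --rows '[[[0,0,0,0,1,0,-0.5],[0,0,0,0,0.5,0,-0.5],[0,0,0,0,0,0,-0.5]]]'

```text
t: 10.52
tcp_pos: [0.5898, 0.1871, 0.0517]
tool_rot: [-1.586, -0.0, -2.99]
ft_force: [0.4, -0.1, -4.5]
gripper_width: 0.0491
```

Request:
carry_out --rows '[[[0,0,0,0,1,0,-0.5],[0,0,0,0,0,0,-0.5],[0,0,0,0,0,0,-0.5]]]'

```text
t: 10.9
tcp_pos: [0.5898, 0.1871, 0.0508]
tool_rot: [-1.586, 0.0, -2.99]
ft_force: [0.2, -0.5, -4.8]
gripper_width: 0.0489
```

Request:
carry_out --rows '[[[0,0,0,0,1,0,-0.5],[0,0,0,0,0,0,-0.5],[0,0,0,0,0,0,-0.5]]]'

```text
t: 11.28
tcp_pos: [0.5899, 0.1872, 0.0501]
tool_rot: [-1.586, 0.001, -2.99]
ft_force: [-0.1, -0.3, -3.1]
gripper_width: 0.049
```

Request:
carry_out --rows '[[[0,0,0,0,0.7,0,-0.5],[0,0,0,0,0,0,-0.5],[0,0,0,0,0,0,-0.5]]]'

```text
t: 11.65
tcp_pos: [0.59, 0.1871, 0.0496]
tool_rot: [-1.586, 0.001, -2.989]
ft_force: [-1.1, -2.4, 1.6]
gripper_width: 0.0489
```

Request:
carry_out --rows '[[[0,0,0,0,0,0,0.25],[0,0,0,0,0,0,0.5],[0,0,0,0,0,0,0.5],[0,0,0,0,0,0,0.5],[0,0,0,0,0,0,0.5]]]'

```text
t: 12.28
tcp_pos: [0.5898, 0.1872, 0.0491]
tool_rot: [-1.586, 0.0, -2.99]
ft_force: [-0.2, -0.5, 0.4]
gripper_width: 0.0641
```

Request:
carry_out --rows '[[[0,0,0,0,-5,0,0.5],[0,0,0,0,-15,0,0.5],[0.015,0,0,0,-40,0,0.8],[0,0,0,0,-50,20,1],[0,0,0,0,-50,30,1],[0,0,0,0,0,0,1],[0,0,0,0,0,0,1]]]'

```text
t: 13.15
tcp_pos: [0.5972, 0.1367, 0.2098]
tool_rot: [-1.572, 0.001, -2.99]
ft_force: [0.1, 0.3, -0.6]
gripper_width: 0.0855
```

```bash
python3 - <<'E'
from h import *
d=snap('wrist','side');pickle.dump(d,open('f.pkl','wb'))
o=d['wrist']['obs'];print(o['t'],o['tcp_pos'],o['tool_rot'],o['ft_force'],o['torque'])
cv2.imwrite('pics/f.png',d['wrist']['pixels'][:,:,::-1]);crop(d['side'],250,110,390,220,5.5,'f1')
E
```

```text
13.15 [0.59715673 0.13665489 0.20981441] [-1.57161296e+00  7.64804765e-04 -2.99034255e+00] [ 0.12746907  0.292364   -0.55856304] [ 0.01769342 -0.03485507  0.01032525]
```

View pics/f.png

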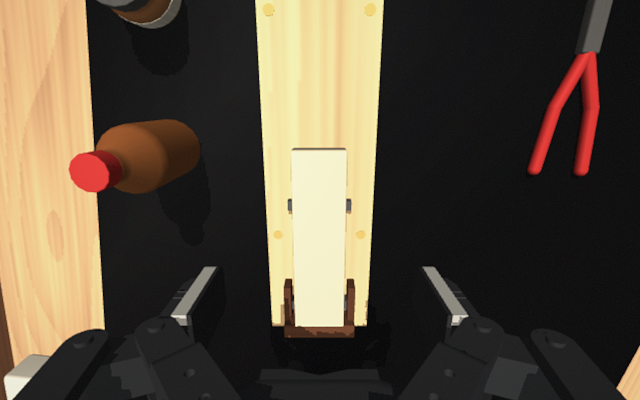

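View pics/f1.png

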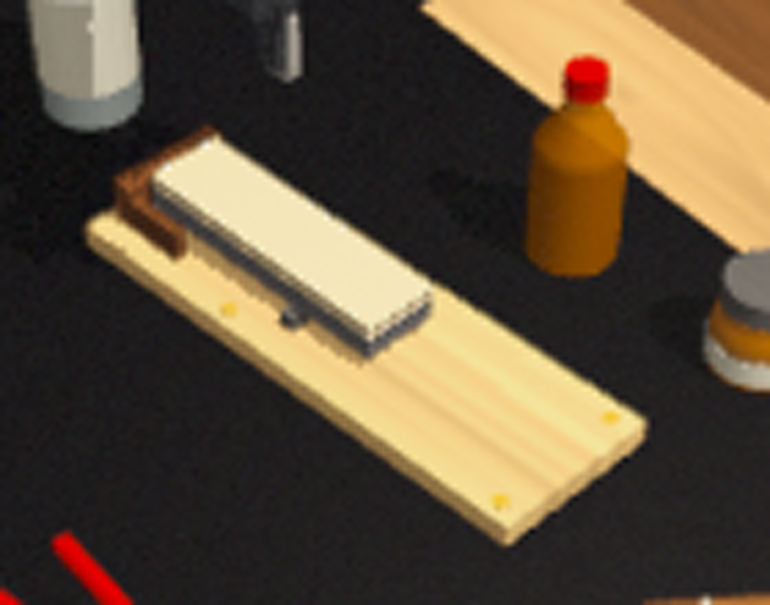

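Stone seated between the cheeks, on both rests. Measure its pose.

```bash
python3 - <<'E'
from h import *
d=pickle.load(open('f.pkl','rb'));crop(d['wrist'],265,140,375,345,2.9,'f2')
E
```

```text
(no output)
```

View pics/f2.png

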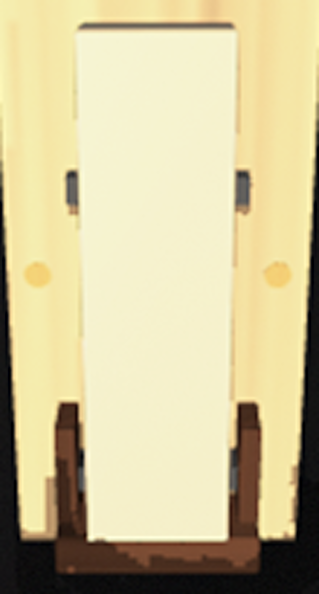

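```bash
python3 - <<'E'
from h import *
d=pickle.load(open('f.pkl','rb'));w=d['wrist'];a=lambda x,y:cp(x,y,265,140,2.9)
h=np.array([.5894,.1908]);y=1.7215
ex=np.array([np.cos(y),np.sin(y)]);ey=np.array([-ex[1],ex[0]])
for (u,v),z in[((77,28),.0486),((237,28),.0486),((89,541),.0534),((228,541),.0534)]:
    p=ray(w,*a(u,v),z)[:2]-h;print((p@ex*1000).round(1),(p@ey*1000).round(1))
b=lambda x,y:a(x,y)
# re-measure holder: rest far edge, board end
for (u,v),z in[((66,207),.025),((250,207),.025),((20,538),.015),((298,538),.015),((60,541),.045)]:
    p=ray(w,*a(u,v),z)[:2]-h;print('h',(p@ex*1000).round(1),(p@ey*1000).round(1))
# wedge: current
plan(w['obs']['tcp_pos'],w['obs']['tool_rot'][2],[.62,-.37,.23],1.724+np.pi/2,11)
E
```

```text
-93.9 -24.4
-93.9 23.8
86.2 -24.5
86.1 24.8
h -29.1 -31.8
h -29.2 31.8
h 114.7 -55.5
h 114.6 56.3
h 92.7 -35.8
[0, np.float64(-0.0002), 0, np.float64(4.9), np.float64(-1.8), np.float64(45.8)]
[0, np.float64(-0.0002), 0, np.float64(4.9), np.float64(-1.8), np.float64(45.8)]
[0, np.float64(-0.0002), 0, np.float64(4.9), np.float64(-1.8), np.float64(45.8)]
[0, np.float64(-0.0002), 0, np.float64(4.9), np.float64(-1.8), np.float64(45.8)]
[0, np.float64(-0.0002), 0, np.float64(4.9), np.float64(-1.8), np.float64(45.8)]
[0, np.float64(-0.0002), 0, np.float64(4.9), np.float64(-1.8), np.float64(45.8)]
[0, np.float64(-0.0002), 0, np.float64(4.9), np.float64(-1.8), np.float64(45.8)]
[0, np.float64(-0.0002), 0, np.float64(4.9), np.float64(-1.8), np.float64(45.8)]
[0, np.float64(-0.0002), 0, np.float64(5.0), np.float64(-1.8), np.float64(45.8)]
[0, np.float64(-0.0002), 0, np.float64(5.0), np.float64(-1.8), np.float64(45.8)]
[0, np.float64(-0.0002), 0, np.float64(5.0), np.float64(-1.8), np.float64(45.8)]
```

Request:
carry_out --rows '[[[0,0,0,5,-2,45,1],[0,0,0,5,-2,45,1],[0,0,0,5,-2,45,1],[0,0,0,5,-2,45,1],[0,0,0,5,-2,45,1],[0,0,0,5,-2,45,1],[0,0,0,5,-2,45,1],[0,0,0,5,-2,45,1],[0,0,0,5,-2,45,1],[0,0,0,5,-2,45,1],[0,0,0,5,0,40,1],[0,0,0,0,0,0,1]]]'

```text
t: 14.75
tcp_pos: [0.6166, -0.3578, 0.2263]
tool_rot: [-1.573, -0.004, -2.993]
ft_force: [0.0, 0.3, -0.0]
gripper_width: 0.0852
```

Request:
carry_out --rows '[[[0,0,0,0,0,0,1]]]'

```text
t: 14.88
tcp_pos: [0.6171, -0.3551, 0.2275]
tool_rot: [-1.572, -0.002, -2.989]
ft_force: [-0.2, 0.6, 0.2]
gripper_width: 0.0855
```

```bash
python3 - <<'E'
from h import *
d=snap('wrist');pickle.dump(d,open('g.pkl','wb'))
o=d['wrist']['obs'];print(o['tcp_pos'],o['tool_rot'])
cv2.imwrite('pics/g.png',d['wrist']['pixels'][:,:,::-1]);crop(d['wrist'],270,140,370,260,5,'g1')
E
```

```text
[ 0.61713491 -0.35507362  0.22751378] [-1.57232322e+00 -2.36527464e-03 -2.98927088e+00]
```

View pics/g.png

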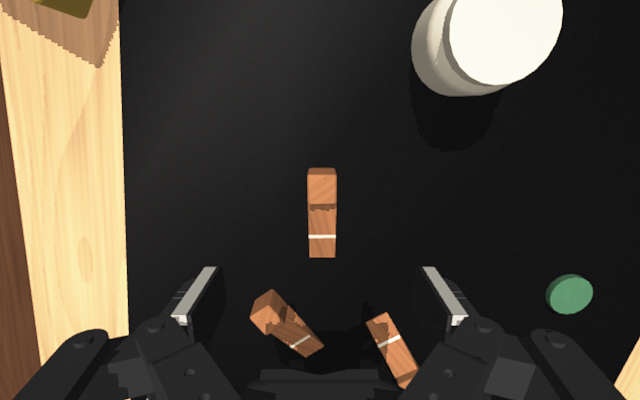

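View pics/g1.png

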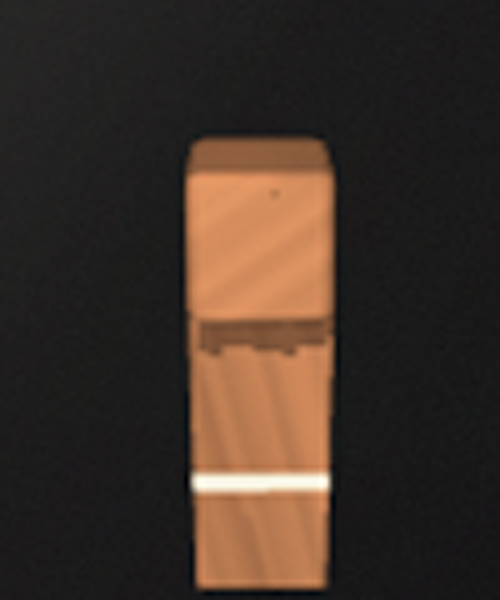

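```bash
python3 - <<'E'
from h import *
d=pickle.load(open('g.pkl','rb'));w=d['wrist'];b=lambda x,y:cp(x,y,270,140,5)
M=[((-53.5,-15,38),b(185,170)),((-53.5,15,38),b(335,170)),((-21.5,15,38),b(333,320)),((-21.5,-15,38),b(189,321)),((53.5,-15,4),b(195,588)),((53.5,15,4),b(328,588)),((22.5,-15,13.3),b(191,482)),((22.5,15,13.3),b(331,482))]
q=fit([(w,M)],[.61,-.31,1.7])
e=np.array([np.cos(q[2]),np.sin(q[2])]);g=q[:2]-.0375*e;print(g)
o=w['obs'];plan(o['tcp_pos'],o['tool_rot'][2],[*g,.022],q[2]+np.pi/2,1)
E
```

```text
xy [ 0.6079 -0.314 ] yaw 1.7303 res px [[-0.2, 0.2], [0.3, -0.1], [0.4, 1.0], [-0.4, 1.1], [0.5, -0.4], [-0.7, -0.6], [0.7, -0.4], [-0.7, -0.6]]
[ 0.61381633 -0.35099093]
[0, np.float64(-0.0072), 0, np.float64(2.7), np.float64(205.5), np.float64(-4.5)]
```

Request:
carry_out --rows '[[[0,-0.007,0,2.5,40,-4.5,1],[0,0,0,0,40,0,1],[0,0,0,0,40,0,1],[0,0,0,0,40,0,1],[0,0,0,0,30,0,1],[0,0,0,0,12,0,1],[0,0,0,0,0,0,1],[0,0,0,0,0,0,1]]]'

```text
t: 15.92
tcp_pos: [0.6153, -0.3518, 0.029]
tool_rot: [-1.569, 0.003, -2.982]
ft_force: [1.0, 1.8, -0.2]
gripper_width: 0.0852
```

Request:
carry_out --rows '[[[0,0,0,1.5,3,0,1],[0,0,0,0,0,0,0.2],[0,0,0,0,0,0,-0.2],[0,0,0,0,0,0,-0.7],[0,0,0,0,0,0,-0.7],[0,0,0,0,0,0,-0.7],[0,0,0,0,0,0,-0.7],[0,0,0,0,0,0,-0.7]]]' --grip_force 60

```text
t: 16.92
tcp_pos: [0.613, -0.3521, 0.0244]
tool_rot: [-1.57, 0.001, -2.982]
ft_force: [0.5, 0.1, 3.4]
gripper_width: 0.0293
```

Request:
carry_out --rows '[[[0,0,0,0,-5,0,-0.7],[0,0,0,0,-25,0,-0.7],[0,0,0,0,-40,0,-0.7],[0,0,0,0,-40,0,-0.7],[0,0,0,0,0,0,-0.7],[0,0,0,0,0,0,-0.7]]]'

```text
t: 17.68
tcp_pos: [0.6118, -0.3515, 0.1331]
tool_rot: [-1.573, -0.002, -2.983]
ft_force: [-0.6, -0.4, -1.5]
gripper_width: 0.0294
```

```bash
python3 - <<'E'
from h import *
d=snap('wrist','side');pickle.dump(d,open('i.pkl','wb'))
o=d['wrist']['obs'];print(o['tcp_pos'],o['tool_rot'],o['ft_force'])
cv2.imwrite('pics/i.png',d['wrist']['pixels'][:,:,::-1]);crop(d['side'],350,140,510,300,5,'i1')
E
```

```text
[ 0.61178007 -0.35151806  0.133052  ] [-1.57253815e+00 -1.60748485e-03 -2.98316773e+00] [-0.55483683 -0.43226595 -1.53728048]
```

View pics/i.png

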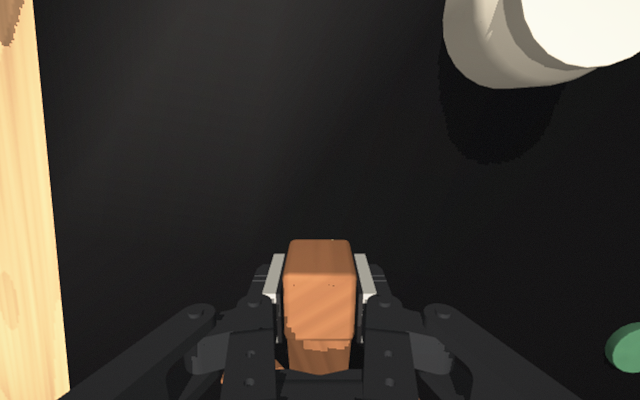

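View pics/i1.png

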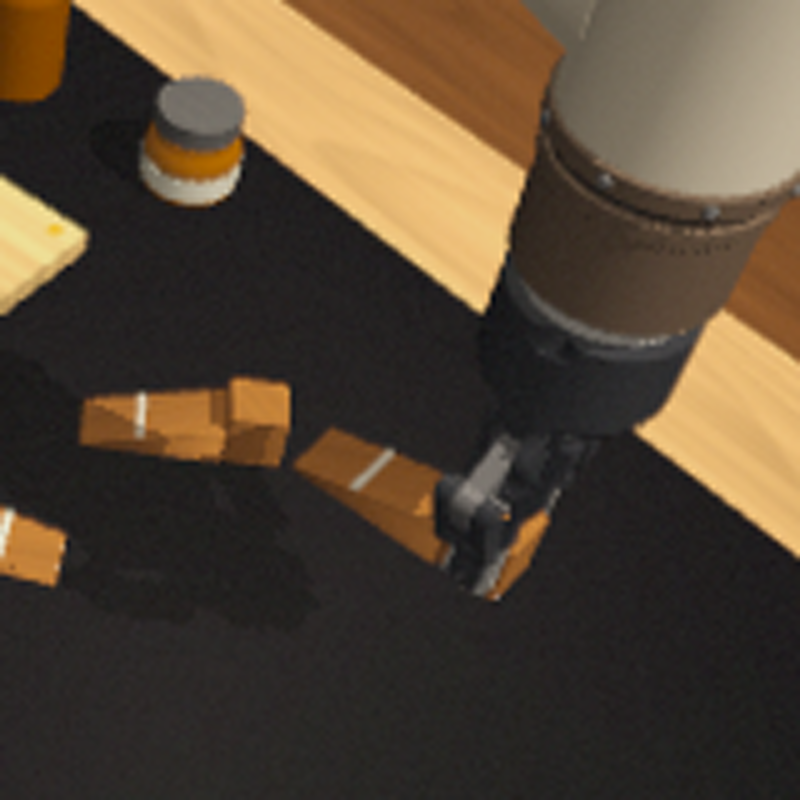

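```bash
python3 - <<'E'
from h import *
d=pickle.load(open('i.pkl','rb'));c=d['wrist'];f=cam(c)[0];T=c['tool_from_camera']
def tray(u,v,y):
    r=T[:3,:3]@np.array([(u-c['cx'])/f,(v-c['cy'])/f,1]);p=T[:3,3];return p+r*(y-p[1])/r[1]
for u,v in((285,268.5),(355,268.5),(288,338),(351,338)): print((tray(u,v,-.0136)*1000).round(1))
crop(c,260,220,380,380,4.5,'i2')
# side: tip location vs level
w=d['side'];o=w['obs'];a=lambda x,y:cp(x,y,350,140,5)
for q in((331,428),(295,466)):print(a(*q))
e=np.array([np.cos(o['tool_rot'][2]-np.pi/2),np.sin(o['tool_rot'][2]-np.pi/2)]);n=np.array([-e[1],e[0]])
for s in(-15,15):
    P=o['tcp_pos'][:2]+.092*e+s/1000*n;print(s,proj(w,[*P,o['tcp_pos'][2]-.0204]))
E
```

```text
[-13.4 -13.6  17.8]
[ 13.3 -13.6  17.8]
[-13.2 -13.6 -14.1]
[ 12.7 -13.6 -14.1]
(415.8, 225.2)
(408.6, 232.8)
-15 [[415.5152067  225.26001492]]
15 [[408.04273404 232.3625256 ]]
```

View pics/i2.png

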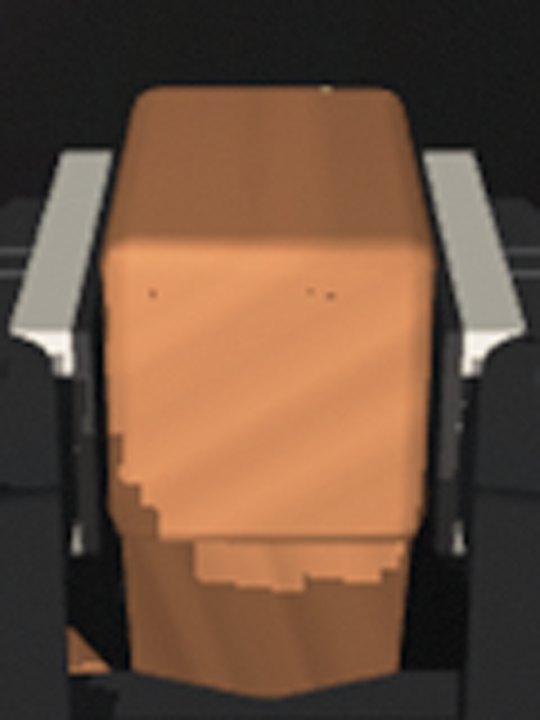

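```bash
python3 - <<'E'
from h import *
d=pickle.load(open('i.pkl','rb'));c=d['wrist'];f=cam(c)[0];T=c['tool_from_camera']
def tray(u,v,y):
    r=T[:3,:3]@np.array([(u-c['cx'])/f,(v-c['cy'])/f,1]);p=T[:3,3];return p+r*(y-p[1])/r[1]
for y in(-.0136,-.009,-.006):
  for q in((103,243),(437,243),(118,537),(418,537)): print((tray(*cp(*q,260,220,4.5),y)*1000).round(1),end=' ')
  print()
print((tray(*cp(270,88,260,220,4.5),.0244)*1000).round(1))
E
```

```text
[-14.4 -13.6  15.6] [ 14.  -13.6  15.6] [-14.1 -13.6 -14.6] [ 13.3 -13.6 -14.6] 
[-15.   -9.   13.1] [14.6 -9.  13. ] [-14.7  -9.  -18.4] [ 13.9  -9.  -18.4] 
[-15.4  -6.   11.4] [15.  -6.  11.4] [-15.1  -6.  -20.9] [ 14.3  -6.  -20.9] 
[-0.2 24.4 13.5]
```

```bash
python3 - <<'E'
from h import *
plan([.6118,-.3515,.133],-2.983,[.619,-.004,.10],-2.991,8)
E
```

```text
[0, 0.001, 0, np.float64(-7.7), np.float64(4.1), np.float64(-42.8)]
[0, 0.001, 0, np.float64(-7.7), np.float64(4.1), np.float64(-42.8)]
[0, 0.001, 0, np.float64(-7.7), np.float64(4.1), np.float64(-42.8)]
[0, 0.001, 0, np.float64(-7.6), np.float64(4.1), np.float64(-42.8)]
[0, 0.001, 0, np.float64(-7.6), np.float64(4.1), np.float64(-42.8)]
[0, 0.001, 0, np.float64(-7.5), np.float64(4.1), np.float64(-42.8)]
[0, 0.001, 0, np.float64(-7.5), np.float64(4.1), np.float64(-42.8)]
[0, 0.001, 0, np.float64(-7.4), np.float64(4.1), np.float64(-42.8)]
```

Request:
carry_out --rows '[[[0,0.008,0,-7.5,0,-43,-0.7],[0,0,0,-7.5,0,-43,-0.7],[0,0,0,-7.5,5,-43,-0.7],[0,0,0,-7.5,5,-43,-0.7],[0,0,0,-7.5,5,-43,-0.7],[0,0,0,-7.5,5,-43,-0.7],[0,0,0,-7.5,5,-43,-0.7],[0,0,0,-7.5,5,-41,-0.7],[0,0,0,0,0,0,-0.7],[0,0,0,0,0,0,-0.7]]]'

```text
t: 19.02
tcp_pos: [0.6197, -0.0051, 0.1031]
tool_rot: [-1.571, -0.002, -2.99]
ft_force: [-0.2, -0.3, -0.7]
gripper_width: 0.0291
```

```bash
cat >> h.py <<'E'
def hold(p,yaw=None):
    p=np.array(p);y=1.7215;ex=np.array([np.cos(y),np.sin(y)]);ey=np.array([-ex[1],ex[0]]);q=p[:2]-[.5894,.1908]
    return (q@ex*1000).round(2),(q@ey*1000).round(2),(p[2]*1000).round(2)
E
python3 - <<'E'
from h import *
from cell import manip
o=manip.get_obs();print(hold(o['tcp_pos']),o['tool_rot'],o['ft_force'])
E
```

```text
(np.float64(-198.21), np.float64(-0.5), np.float64(103.13)) [-1.57054888e+00 -2.15046587e-03 -2.99031689e+00] [-0.16886203 -0.34654066 -0.70529654]
```

Request:
carry_out --rows '[[[0,0,0,0.5,25,0,-0.7],[0,0,0,0,20,0,-0.7],[0,0,0,0,10,0,-0.7],[0,0,0,0,5,0,-0.7],[0,0,0,0,0,0,-0.7],[0,0,0,0,0,0,-0.7]]]'

```text
t: 19.77
tcp_pos: [0.6202, -0.0049, 0.0449]
tool_rot: [-1.571, 0.001, -2.991]
ft_force: [0.7, 0.1, -1.0]
gripper_width: 0.0292
```

Request:
carry_out --rows '[[[0,0,0,0,1,0,-0.7],[0,0,0,0,1,0,-0.7],[0,0,0,0,0,0,-0.7]]]'

```text
t: 20.15
tcp_pos: [0.6197, -0.0049, 0.0421]
tool_rot: [-1.571, -0.0, -2.99]
ft_force: [-0.1, 0.9, -1.0]
gripper_width: 0.0293
```

Request:
carry_out --rows '[[[0,0,0,0,1,0,-0.7],[0,0,0,0,1,0,-0.7],[0,0,0,0,0,0,-0.7]]]'

```text
t: 20.52
tcp_pos: [0.6196, -0.005, 0.04]
tool_rot: [-1.571, -0.0, -2.991]
ft_force: [0.8, -0.0, -1.4]
gripper_width: 0.0289
```

Request:
carry_out --rows '[[[0,0,0,0,0.7,0,-0.7],[0,0,0,0,0,0,-0.7],[0,0,0,0,0,0,-0.7]]]'

```text
t: 20.9
tcp_pos: [0.6198, -0.0049, 0.0394]
tool_rot: [-1.571, 0.0, -2.991]
ft_force: [0.1, -0.4, -0.6]
gripper_width: 0.0291
```

Request:
carry_out --rows '[[[0,0,0,0,0.5,0,-0.7],[0,0,0,0,0,0,-0.7],[0,0,0,0,0,0,-0.7]]]'

```text
t: 21.28
tcp_pos: [0.6198, -0.0049, 0.0394]
tool_rot: [-1.571, 0.0, -2.99]
ft_force: [-1.3, -0.2, 4.6]
gripper_width: 0.0296
```

Request:
carry_out --rows '[[[0,0,0,0,0.5,0,-0.7],[0,0,0,0,0,0,-0.7],[0,0,0,0,0,0,-0.7]]]'

```text
t: 21.65
tcp_pos: [0.6198, -0.0049, 0.0394]
tool_rot: [-1.571, 0.0, -2.99]
ft_force: [-2.6, 0.7, 7.2]
gripper_width: 0.029
```

Request:
carry_out --rows '[[[0,0,0,0,0,-4,-0.7],[0,0,0,0,0,-6,-0.7],[0,0,0,0,0,-6,-0.7],[0,0,0,0,0,-5,-0.7],[0,0,0,0,0,-3,-0.7],[0,0,0,0,0,0,-0.7],[0,0,0,0,0,0,-0.7]]]'

```text
t: 22.52
tcp_pos: [0.6173, 0.0188, 0.0394]
tool_rot: [-1.57, 0.003, -2.99]
ft_force: [0.1, -1.1, 5.5]
gripper_width: 0.0288
```

```bash
python3 - <<'E'
from h import *
d=snap('wrist','side','scene');pickle.dump(d,open('j.pkl','wb'))
o=d['wrist']['obs'];print(hold(o['tcp_pos']),o['tool_rot'],o['ft_force'])
cv2.imwrite('pics/j.png',d['wrist']['pixels'][:,:,::-1]);crop(d['side'],270,120,390,215,6.5,'j1');crop(d['scene'],300,160,410,240,7,'j2')
E
```

```text
(np.float64(-174.2), np.float64(-1.77), np.float64(39.41)) [-1.57039577e+00  2.74463670e-03 -2.98980427e+00] [ 0.0694048  -1.14326649  5.50621408]
```

View pics/j.png

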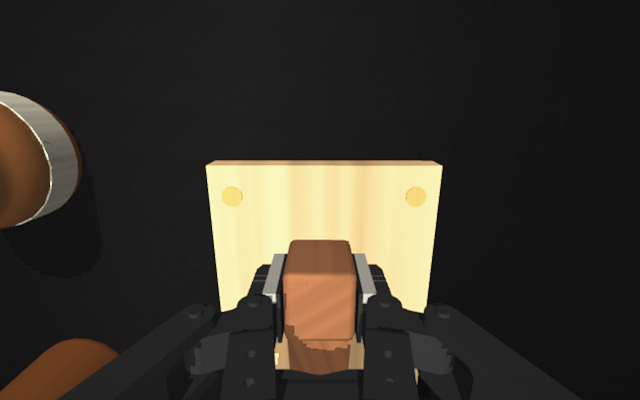

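View pics/j1.png

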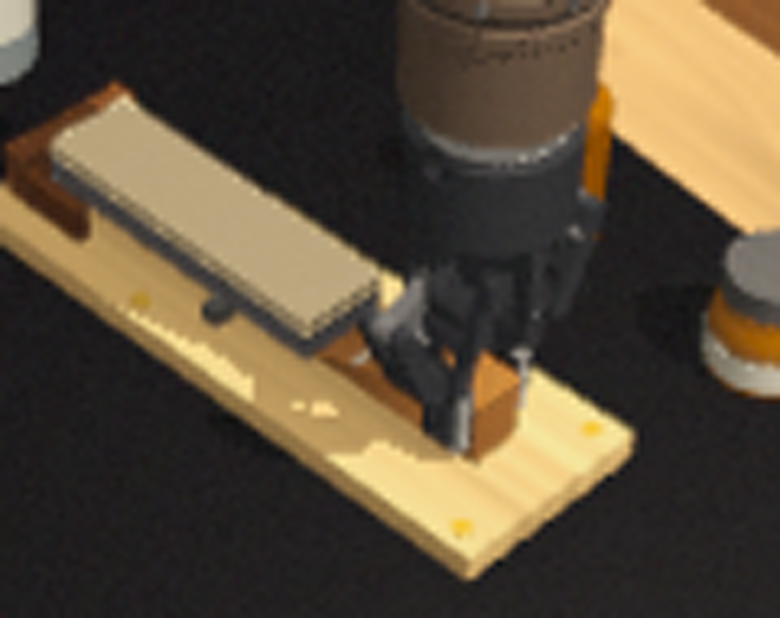

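View pics/j2.png

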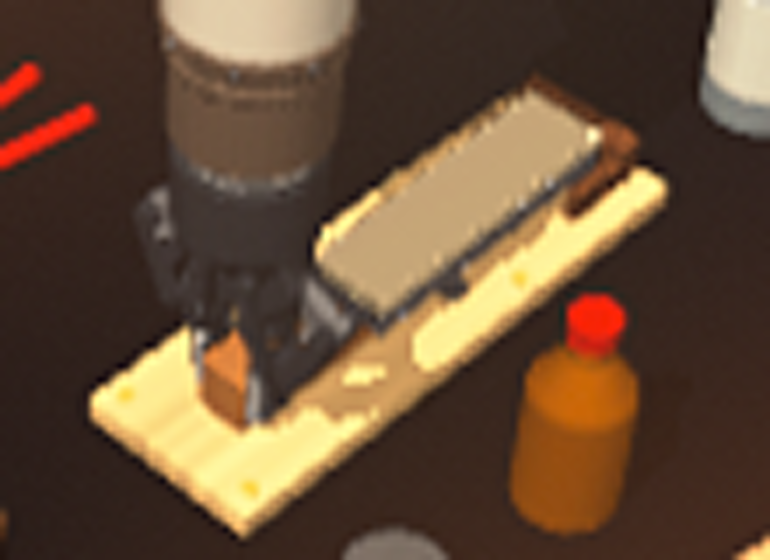

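Request:
carry_out --rows '[[[0,0,0,0.5,0,-2,-0.7],[0,0,0,0.5,0,-2,-0.7],[0,0,0,0.5,0,-2,-0.7],[0,0,0,0,0,0,-0.7],[0,0,0,0,0,0,-0.7]]]'

```text
t: 23.3
tcp_pos: [0.6151, 0.0242, 0.0394]
tool_rot: [-1.57, 0.003, -2.99]
ft_force: [1.7, -3.5, 5.8]
gripper_width: 0.0295
```

Request:
carry_out --rows '[[[0,0,0,0,0,-2,-0.7],[0,0,0,0,0,-2,-0.7],[0,0,0,0,0,-2,-0.7],[0,0,0,0,0,0,-0.7],[0,0,0,0,0,0,-0.7]]]'

```text
t: 23.92
tcp_pos: [0.6138, 0.0296, 0.0394]
tool_rot: [-1.57, 0.002, -2.99]
ft_force: [1.3, -5.5, 6.3]
gripper_width: 0.0291
```

Request:
carry_out --rows '[[[0,0,0,0,0,-2,-0.7],[0,0,0,0,0,-1,-0.7],[0,0,0,0,0,0,-0.7],[0,0,0,0,0,0,-0.7]]]'

```text
t: 24.42
tcp_pos: [0.6134, 0.0323, 0.0394]
tool_rot: [-1.569, 0.002, -2.99]
ft_force: [1.3, -6.9, 5.8]
gripper_width: 0.0292
```

```bash
python3 - <<'E'
from h import *
d=snap('wrist','side','scene');pickle.dump(d,open('k.pkl','wb'))
o=d['wrist']['obs'];print(hold(o['tcp_pos']),o['tool_rot'],o['ft_force'])
crop(d['side'],270,120,390,215,6.5,'k1');crop(d['scene'],300,160,410,240,7,'k2')
E
```

```text
(np.float64(-160.34), np.float64(0.12), np.float64(39.41)) [-1.56933372e+00  1.70305836e-03 -2.99025114e+00] [ 1.25660199 -6.90864435  5.84037035]
```

View pics/k1.png

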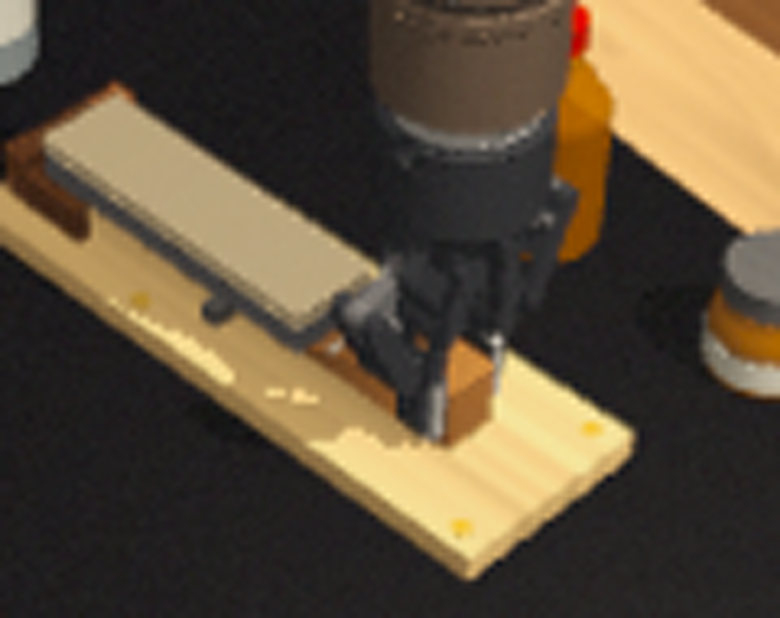

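View pics/k2.png

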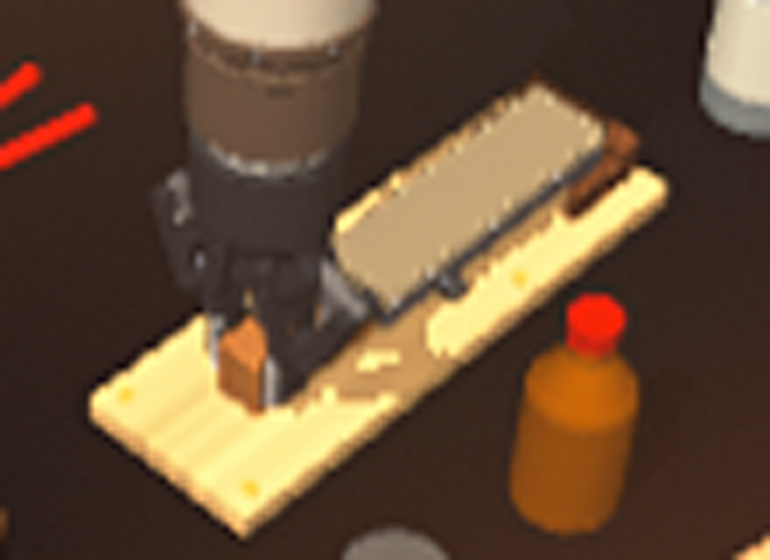

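```bash
python3 - <<'E'
from h import *
J=pickle.load(open('j.pkl','rb'))['side'];K=pickle.load(open('k.pkl','rb'))['side']
crop(J,270,120,335,180,12,'j3');crop(K,270,120,335,180,12,'k3')
E
```

```text
(no output)
```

View pics/j3.png

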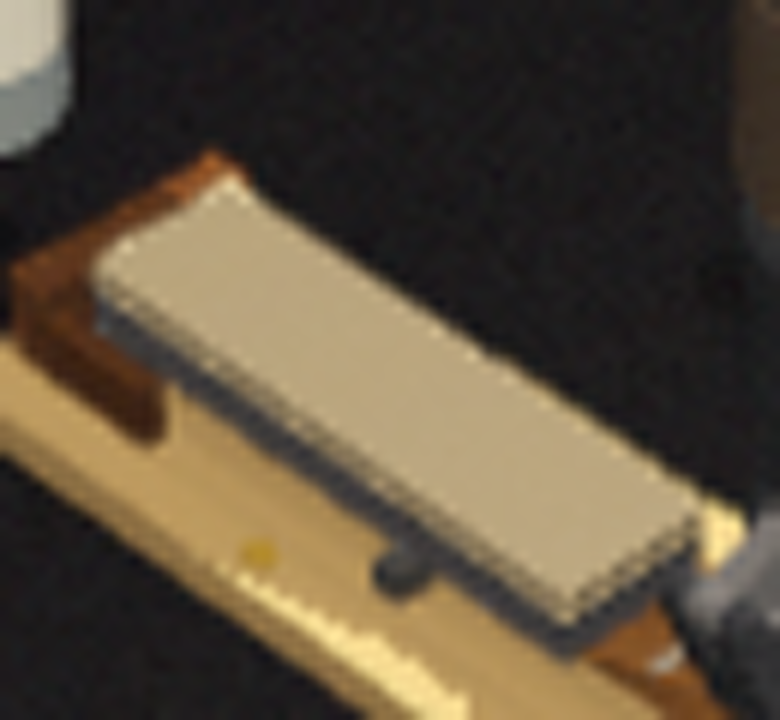

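View pics/k3.png

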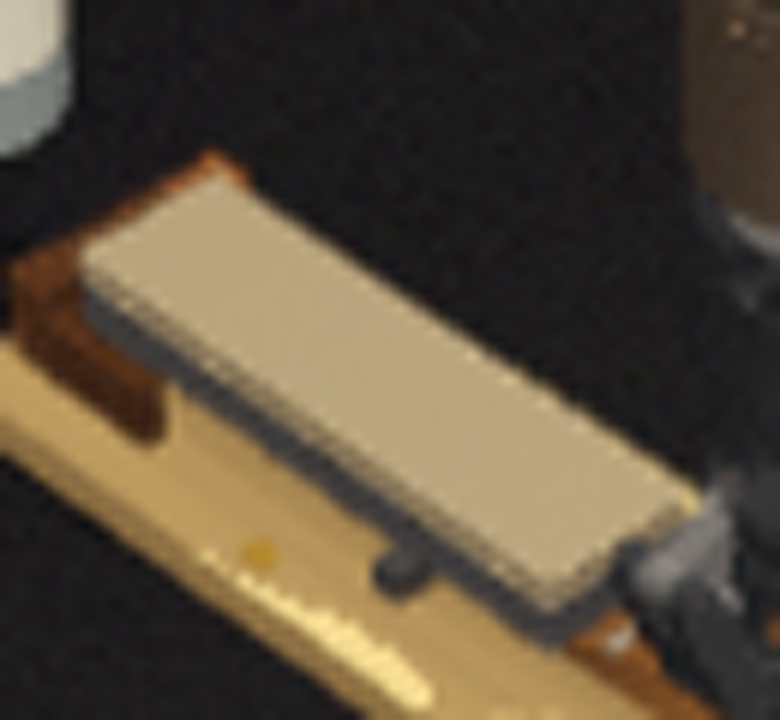

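```bash
python3 - <<'E'
from h import *
J=pickle.load(open('j.pkl','rb'))['side']
a=lambda q:cp(*q,270,120,12)
for n,q,z in(('J stop',(97,265),.0534),('K stop',(82,252),.0534),('J open',(567,607),.0486),('K open z486',(545,595),.0486),('K open z505',(545,595),.0505),('rest top? ',(375,578),.025)):
    print(n,hold(ray(J,*a(q),z)))
y=1.7215;ex=np.array([np.cos(y),np.sin(y)]);ey=np.array([-ex[1],ex[0]])
for nm,p in (('stop top front near',(92,32,45)),('rest',(-35,32,25)),('board',(115,55,15))):
    P=np.array([.5894,.1908])+ex*p[0]/1000+ey*p[1]/1000
    u=proj(J,[*P,p[2]/1000])[0];print(nm,(u[0]-270+.5)*12,(u[1]-120+.5)*12)
E
```

```text
J stop (np.float64(82.3), np.float64(24.83), np.float64(53.4))
K stop (np.float64(89.34), np.float64(24.05), np.float64(53.4))
J open (np.float64(-97.08), np.float64(26.73), np.float64(48.6))
K open z486 (np.float64(-90.14), np.float64(27.51), np.float64(48.6))
K open z505 (np.float64(-91.65), np.float64(28.98), np.float64(50.5))
rest top?  (np.float64(-36.29), np.float64(35.72), np.float64(25.0))
stop top front near 55.65993188820994 286.21975023900586
rest 382.7407954278824 569.2898561724286
board -55.13920706223598 373.3626942586611
```

Request:
carry_out --rows '[[[0,0,0,0,0,0,-0.7],[0,0,0,0,0,-1.5,-0.7],[0,0,0,0,0,-1.5,-0.7],[0,0,0,0,0,-1.5,-0.7],[0,0,0,0,0,-1.5,-0.7],[0,0,0,0,0,0,-0.7],[0,0,0,0,0,0,-0.7]]]' --grip_force 80

```text
t: 25.45
tcp_pos: [0.6124, 0.0381, 0.0394]
tool_rot: [-1.569, 0.002, -2.99]
ft_force: [0.6, -5.8, 5.7]
gripper_width: 0.0289
```

```bash
python3 - <<'E'
from h import *
d=snap('wrist','side','scene');pickle.dump(d,open('l.pkl','wb'))
o=d['wrist']['obs'];print(hold(o['tcp_pos']),o['tool_rot'],o['ft_force'],o['torque'])
crop(d['side'],270,120,335,180,12,'l1');crop(d['wrist'],260,220,380,380,3.7,'l2');crop(d['scene'],340,165,400,215,12,'l3')
E
```

```text
(np.float64(-154.37), np.float64(0.18), np.float64(39.45)) [-1.56929804e+00  1.58099550e-03 -2.99025166e+00] [ 0.58882098 -5.81391536  5.70619236] [-1.673783   -0.12612568  0.05406599]
```

View pics/l1.png

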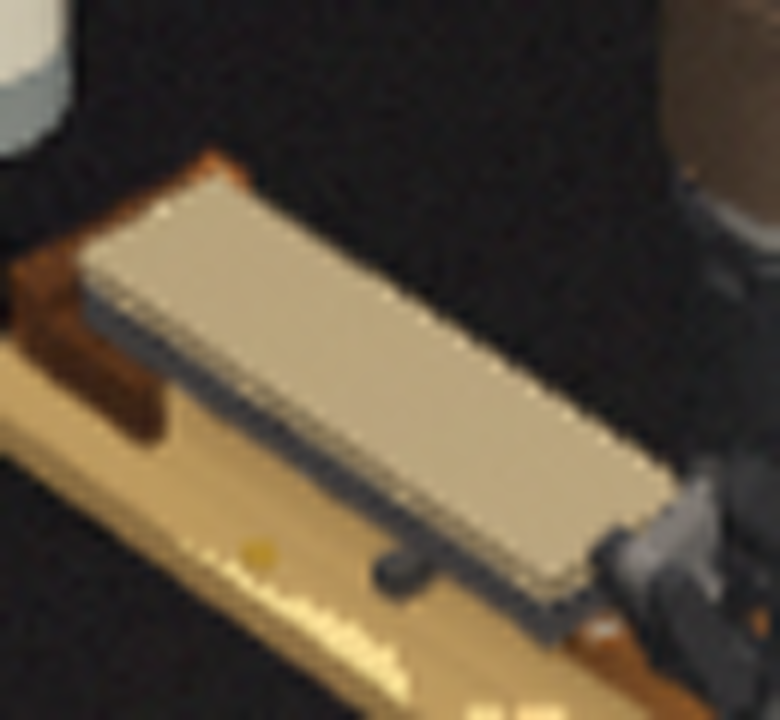

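View pics/l2.png

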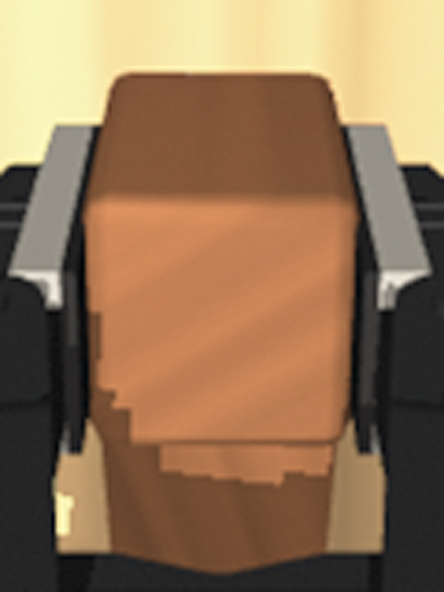

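View pics/l3.png

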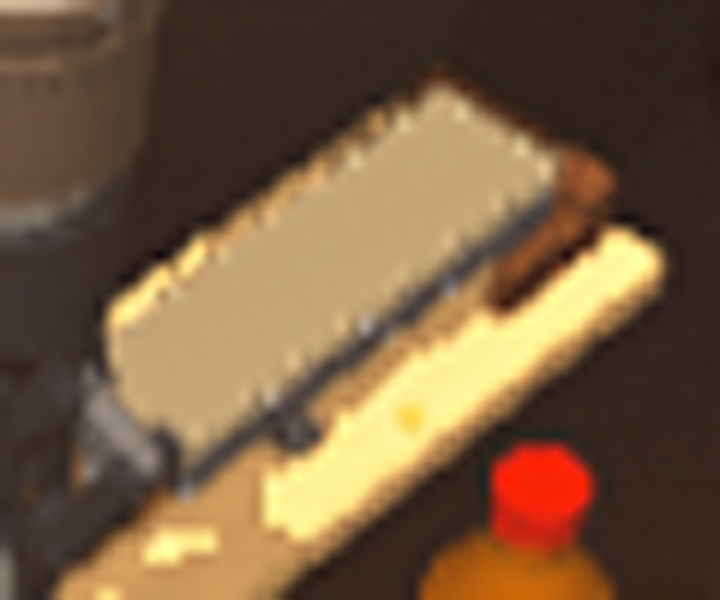

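Request:
carry_out --rows '[[[0,0,0,0,0,-1.5,-0.7],[0,0,0,0,0,-1.5,-0.7],[0,0,0,0,0,-1.5,-0.7],[0,0,0,0,0,-0.5,-0.7],[0,0,0,0,0,0,-0.7],[0,0,0,0,0,0,-0.7]]]'

```text
t: 26.35
tcp_pos: [0.6116, 0.043, 0.0394]
tool_rot: [-1.569, 0.001, -2.99]
ft_force: [1.6, -6.7, 6.8]
gripper_width: 0.0292
```

```bash
python3 - <<'E'
from h import *
d=snap('wrist','side','scene');pickle.dump(d,open('m.pkl','wb'))
o=d['wrist']['obs'];print(hold(o['tcp_pos']),o['tool_rot'],o['ft_force'],o['torque'])
crop(d['side'],270,120,335,180,12,'m1');crop(d['scene'],340,165,400,215,12,'m3');crop(d['side'],290,145,330,180,20,'m4')
E
```

```text
(np.float64(-149.51), np.float64(0.22), np.float64(39.44)) [-1.56918507e+00  1.42977825e-03 -2.99031430e+00] [ 1.58306462 -6.73579387  6.84716761] [-1.74687675 -0.18856802 -0.05114638]
```

View pics/m1.png

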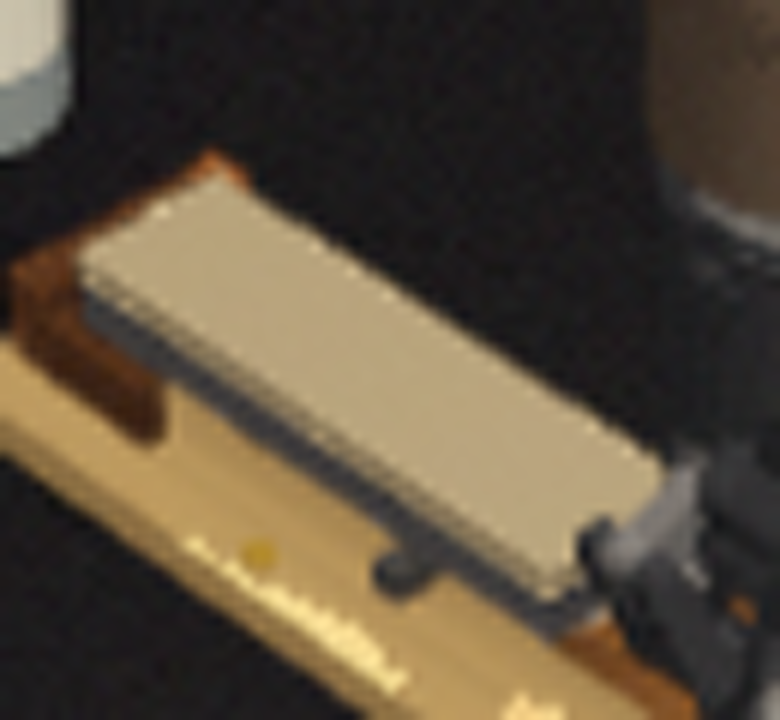

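View pics/m4.png

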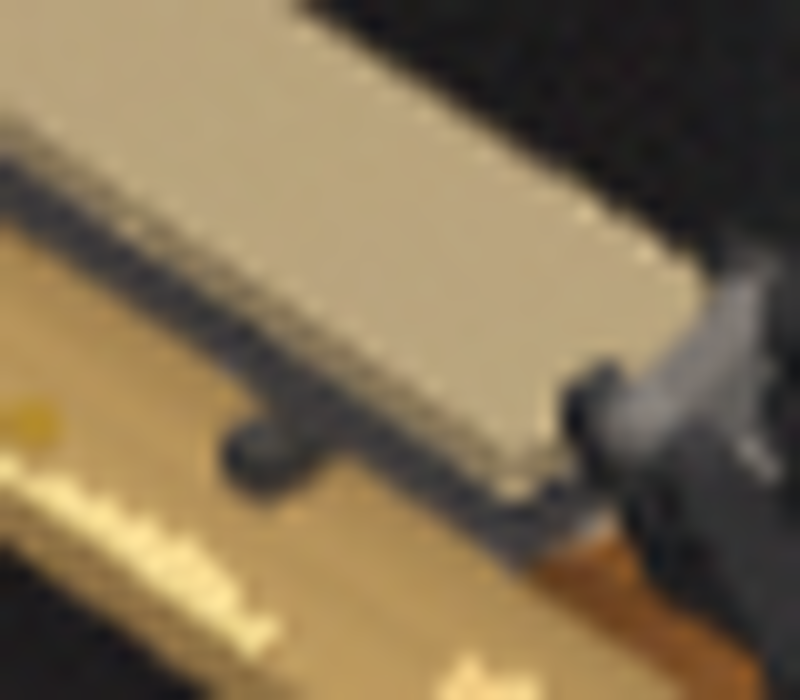

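View pics/m3.png

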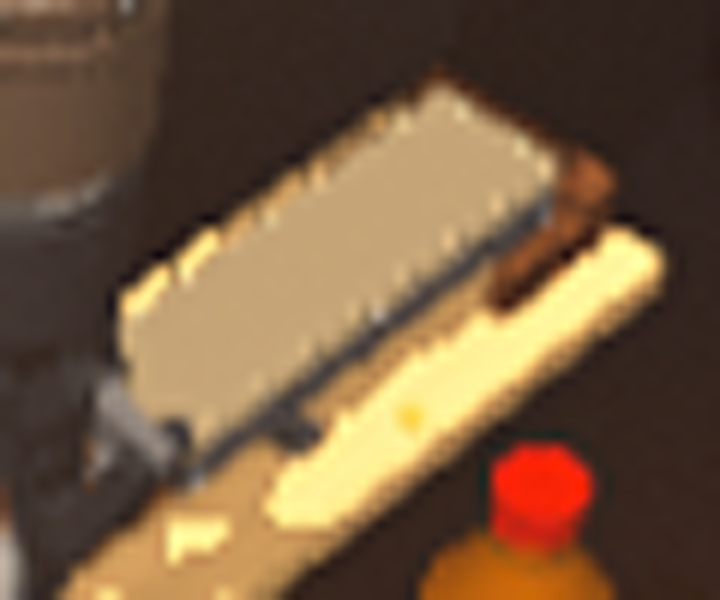

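```bash
python3 - <<'E'
from h import *
J=pickle.load(open('j.pkl','rb'))['side']
y=1.7215;ex=np.array([np.cos(y),np.sin(y)]);ey=np.array([-ex[1],ex[0]])
for p in((-94,25,48.6),(-88,25,48.6),(-88,25,53),(-94,25,23.6),(-88,25,28),(-88,15,28.3),(92,25,53),(86,25,53.4)):
    P=np.array([.5894,.1908])+ex*p[0]/1000+ey*p[1]/1000
    u=proj(J,[*P,p[2]/1000])[0];print(p,((u-[270,120]+.5)*12-.5).round(0))
crop(pickle.load(open('k.pkl','rb'))['side'],290,145,330,180,20,'k4');crop(J,290,145,330,180,20,'j4')
E
```

```text
(-94, 25, 48.6) [563. 598.]
(-88, 25, 48.6) [546. 586.]
(-88, 25, 53) [546. 573.]
(-94, 25, 23.6) [563. 672.]
(-88, 25, 28) [546. 647.]
(-88, 15, 28.3) [575. 628.]
(92, 25, 53) [ 73. 250.]
(86, 25, 53.4) [ 87. 259.]
```

View pics/j4.png

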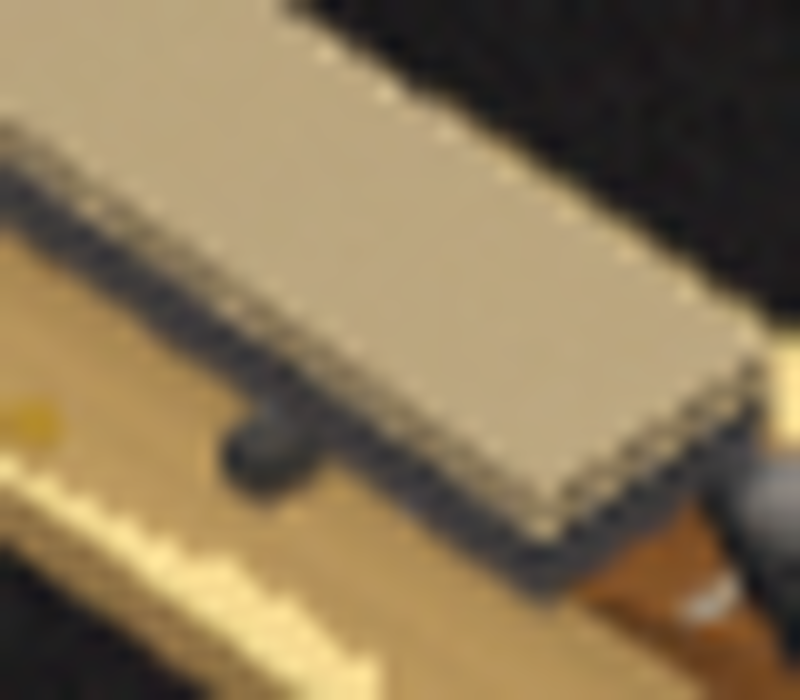

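Request:
carry_out --rows '[[[0,0,0,0,0,-0.5,-0.7],[0,0,0,0,0,0,-0.7],[0,0,0,0,0,0,-0.7],[0,0,0,0,0,0,-0.7],[0,0,0,0,0,0,-0.7],[0,0,0,0,0,0,-0.7]]]'

```text
t: 27.25
tcp_pos: [0.6116, 0.0434, 0.0395]
tool_rot: [-1.569, 0.001, -2.99]
ft_force: [0.8, -7.0, 5.9]
gripper_width: 0.0288
```

```bash
python3 - <<'E'
from h import *
d=snap('wrist','side','scene');pickle.dump(d,open('n.pkl','wb'))
o=d['wrist']['obs'];print(hold(o['tcp_pos']),o['tool_rot'],o['ft_force'],o['t'])
J=[pickle.load(open(k+'.pkl','rb'))['side']['pixels'][145:180,290:330,::-1] for k in 'jn']
cv2.imwrite('pics/n1.png',cv2.resize(np.hstack(J),None,fx=10,fy=10,interpolation=cv2.INTER_CUBIC));crop(d['wrist'],260,220,380,380,3.7,'n2')
# track edge profiles: side-edge bottom of stone near open end: column of pixels
for k in 'fjklmn':
    im=pickle.load(open(k+'.pkl','rb'))['side']['pixels'].astype(float).sum(2)
    r=[]
    for u in (306,309,312):   # lower edge of stone (dark->board)
        col=im[150:178,u]; 
        m=np.argmin(col); 
        thr=(col[m]+np.median(col[m+3:m+7]))/2
        j=m
        while col[j]<thr:j+=1
        r.append(round(150+j-1+(thr-col[j-1])/(col[j]-col[j-1]),2))
    print(k,r)
E
```

```text
(np.float64(-149.09), np.float64(0.23), np.float64(39.46)) [-1.56907677e+00  1.39344156e-03 -2.99032204e+00] [ 0.83220939 -7.03596213  5.89008222] 27.25
f [np.float64(168.56), np.float64(169.66), np.float64(172.03)]
j [np.float64(167.9), np.float64(169.58), np.float64(171.94)]
k [np.float64(168.12), np.float64(169.66), np.float64(172.06)]
l [np.float64(167.93), np.float64(169.2), np.float64(171.26)]
m [np.float64(167.95), np.float64(168.8), np.float64(170.86)]
n [np.float64(167.92), np.float64(168.84), np.float64(170.86)]
```

View pics/n1.png

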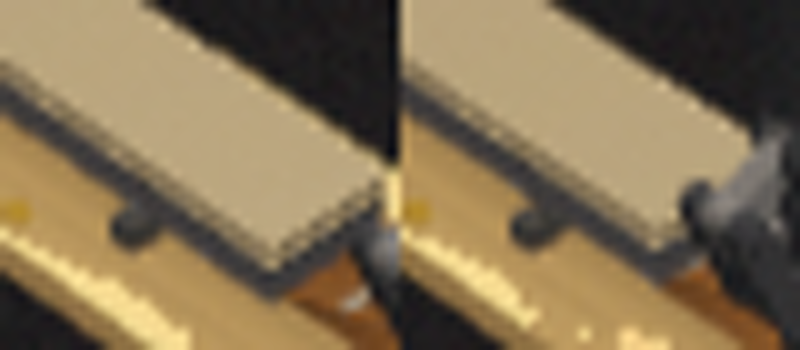

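View pics/n2.png

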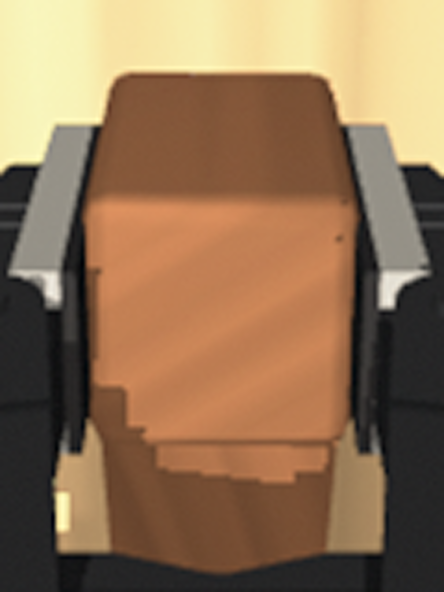

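```bash
python3 -c "
from cell import manip
print(manip.hand_in())"
```

```text
the job is handed in; nothing more can be done
None
```

The stone is in its holder and the wedge has lifted its open end by about 3 mm. I handed the job in at 27 s with the wedge still in the gripper. No verdict came back.

**What I did**
- I picked up the whetstone, set it down on both rests and let go of it. It measured about 6 mm from the end stop.
- I took the wedge farthest to the robot's right (y ≈ -0.31 m; the other two were at about -0.15 and -0.17 m). I gripped its block and slid it thin end first, flat on the board, under the open end of the stone. The push moved the stone up to the stop.

**Last checks**
- **Wedge position:** by the arm's pose, the tip is about 31 mm in under the stone's end. In the side view, only a thin trace of the white line shows at that end. This counts the stone as touching the stop. One side-view reading put it about 2 mm short, within that picture's error.
- **Lift:** the stone's lower edge rose 0.8 and 1.15 px in the side view, at two places near the open end. That is about 3.3 mm and 4.7 mm of rise, against 3.8 and 4.0 mm expected for a level stone. The gap over the rest comes out at about 3 mm, within about 1 mm.
- **Grip and force:** the wedge had not slipped in the gripper. Force on the tool was about 7 N along the push and 6 N upward.

**Disagreements**
- The scene camera placed things about 1 cm off from the other two cameras, so I did not use its positions.
- The side camera read the stone about 3 mm nearer the open end than the wrist camera did.
- The wrist view put the top of the wedge's block about 4 mm lower than the side view did. I went with the side view, and the wedge met the board at the height it predicted.

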